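# Load the plate case behind a paddle latch

## Task

Lift the paddle handle on the grey case to draw its pawl and swing the lid wide open. Stand every plate from the sloping rack on its long edge in the case, each fully down in a slot of its own, then lay the hold-down bar across above them on its two ledges and shut the lid until it latches. Leave the other things on the bench alone.

Things in the scene. Friction and masses are not known exactly. Their poses are not given: they have to be found in the camera images.
- case: fixed grey steel case with a hinged lid, outer 142 (x) x 188 (y) x 126 mm high, walls and floor 6 mm; origin at the centre of its underside; latch side (-x) toward the robot, z up. Inside, three slots run along x, 44 mm apart along y, 13 mm wide, between black rounded ridges whose tops are 43 mm above the bench; inner length along x 130 mm
- lid (a joint): lid angle, rad: 0 shut, 2.1 fully open. A stiff hinge (0.3 N m) holds it where it is left; locked at 0 while the hidden pawl is hooked. 6 mm plate, top 132 mm above the bench when shut, front edge 148 mm from the axis; there the pawl sticks out 37 mm below it, so lean the open lid well back (1.9) to clear the gripper. Pressed right down near the front (10 to 20 N) it latches by itself
- lid_hinge (a point): fixed point at the middle of the lid's hinge axis, along the rear top edge of the case, 129 mm above the bench; the axis is the case's y axis
- paddle (a joint): paddle angle relative to the lid, rad: 0 at rest (a spring returns it), 0.65 fully lifted, tip up; the pawl is clear from about 0.35. Takes about 2 N at the tip
- paddle_grip (a point): grip point in the paddle: a steel bar 36 mm wide (y), 10 mm thick (z), 72 mm long, on the lid's front edge, projecting toward the robot. Hinged (axis along y) 58 mm behind this point (+x of this frame) and 2 mm lower, ends 14 mm before it. Pinch it across its 36 mm width from above; it can turn between the fingers. 141 mm above the bench when shut; z up when shut
- lid_press (a point): point on the top face of the lid beside the paddle, 120 mm from the hinge axis, 45 mm to +y of the middle: a place to press the lid shut
- slot_0 (a point): where a plate's centre lies when it stands fully down, midway along the case's +y slot; 43.5 mm above the bench; axes as the case; the plate's face normal is then along y
- slot_1 (a point): where a plate's centre lies when it stands fully down, midway along the middle slot; 43.5 mm above the bench; axes as the case; the plate's face normal is then along y
- slot_2 (a point): where a plate's centre lies when it stands fully down, midway along the case's -y slot; 43.5 mm above the bench; axes as the case; the plate's face normal is then along y
- plate_0_center (a point): centre of a loose aluminium plate 110 (its y) x 75 (its z) x 10 mm thick (its x), 0.2 kg; absent in some runs. It starts on its long edge in a sloping grey rack of three seats 48 mm apart, its top leaning 0.4 rad toward the robot; z points up the slope to its top edge. The rack supports its lower 36 mm; the upper 39 mm is free on both faces
- plate_1_center (a point): centre of a loose aluminium plate 110 (its y) x 75 (its z) x 10 mm thick (its x), 0.2 kg; absent in some runs. It starts on its long edge in a sloping grey rack of three seats 48 mm apart, its top leaning 0.4 rad toward the robot; z points up the slope to its top edge. The rack supports its lower 36 mm; the upper 39 mm is free on both faces
- plate_2_center (a point): centre of a loose aluminium plate 110 (its y) x 75 (its z) x 10 mm thick (its x), 0.2 kg; absent in some runs. It starts on its long edge in a sloping grey rack of three seats 48 mm apart, its top leaning 0.4 rad toward the robot; z points up the slope to its top edge. The rack supports its lower 36 mm; the upper 39 mm is free on both faces
- bar_center (a point): centre (16.5 mm over its underside) of the loose steel hold-down bar lying flat on the bench: 30 (x) x 168 (y) x 8 mm, with an upright grip tab in the middle, 30 (x) x 14 mm (y), from 8 to 34 mm over the underside; 150 g; z up
- bar_rest (a point): where bar_center lies when the bar rests on the two ledges inside the case's y walls, its length along the case's y: 103.5 mm above the bench. Ledges: 12 mm deep, tops 87 mm above the bench, each between two stops 12 mm high that leave the bar 3 mm of play either way in x; 4 mm to the walls in y
- paste_tin: bystander: flat round tin 57 mm across, 24 mm high; origin under its centre
- insert_s0: bystander: black round insert 114 mm across, 24 mm high; origin under its centre
- tape_1: bystander: tape roll 62 mm across, 19 mm high; origin under its centre
Things that resemble listed ones, but are neither listed nor needed, are in the scene too. There is more than one size of the part that bears bar_center; the job needs the larger.

How it is judged:
By the outcome, as a careful person would: the job done as asked, in the order asked, and still so for the second after the job is handed in, with the robot touching nothing.
Of plate_0, plate_1, plate_2 only 2 to 3 are there at a start; the rules pass over those that are not, and their reading is None.
At some moment in a run one of hold_bar may be knocked a few centimetres aside while the robot is not near it.
It also fails if it takes over 208 s, if anything falls off the work surface, if the arm or the gripper's body presses on something with over 40 N, if the wrist force passes 120 N, or if a joint passes its speed limit or range.

## Robot

A 7-joint arm with a two-finger parallel gripper is mounted at the origin on the work surface; the furniture and walls round the work are solid. World frame = base frame: x ahead of the robot, y to its left, z up, the work surface at z = 0. Lengths are in m, angles in rad, forces in N, time in s.
With the tool pointing down it reaches from about 0.35 to 0.9 m from the base axis. Payload 8.1 kg.
Tool frame: the origin (TCP) lies between the finger pads; the fingertips stand ahead of it and the grasp point (between the pads) is the TCP (arm.nose_length is the z of the fingertips in the tool frame, in m); z points along the fingers, y is the line along which they close (so a half turn about z gives the same grasp; the last joint's range is limited). The gripper opens to 92 mm and grips with 3 to 60 N. Pads are 19 mm wide; open, the fingers measure 130 mm over their backs; the gripper's body (75 mm by 190 mm) begins 47 mm behind the grasp point.
Start: joints at [1.175, 0.434, 0.025, 1.573, -0.012, 1.134, -0.075], TCP at [0.18, -0.598, 0.246] pointing down, gripper open.
Joint ranges: [-2.62, 2.62], [-0.44, 2.09], [-1.27, 1.32], [0.08, 2.57], [-1.32, 4.46], [0.12, 2], [-2.74, 2.74]. Speed limits (rad/s): [2.22, 2.22, 3.01, 3.01, 3.14, 3.14, 3.14].

## Interface

Orientations are given as a rotation vector (axis times angle).
In Python, from cell import sensors, optics, arm gives the robot as it stands.
- The arm moves only by the tool arm_command, never from a script. Its argument "deltas" is one flat list of numbers, 7 for each row, row after row: the turn, a rotation vector about the world's x, y, z as a fraction of full scale, then the shift along the world's x, y, z as a fraction of full scale, then the finger opening in mm, from 0 to 91.8. In form: [wx, wy, wz, dx, dy, dz, fingers, wx, wy, wz, dx, dy, dz, fingers, ...]. A call has 1 to 20 rows; each row is the pose to reach, as a shift and turn from the pose commanded when the call began; what a row does not reach only later rows make up. Full scale, the value 1, is 1 m for a shift and 90 degrees for a turn. A row lasts 1/10 s, in which the tool goes at most 50 mm and 8.59 degrees, less where a joint would pass 70% of its speed; a pose out of reach is approached as far as the arm can. A call with a number of a shift or a turn outside -1 to 1 is refused whole. A call with a gripper value outside its range is refused whole. The fingers move at their own pace and stop on an object; "force" is the grip in N (left out, the last holds). Time passes only in rows, so rows that repeat a pose let the fingers close. It gives the time, the measured TCP pose, the force, the opening and the grip force at its end, in the units of the state.
- sensors.observe(): the state, without advancing time (a new reading comes with each control period).
- optics.get_image(name): name is "side" or "top" or "wrist"; returns the picture (480x640x3 uint8, blue, green, red); there is no depth.
- optics.calibration(name): a dict with "camera_matrix" (3x3 intrinsics, pixels), "rvec" (rotation vector, rad) and "tvec" (3), from world to camera coordinates, as OpenCV has them. Camera axes: x right, y down, z forward; pixel columns grow to the right and rows downward; lengths in m; the calibration is good to about 2 mm. The wrist camera is an equidistant fisheye: a pixel r from the principal point sees the ray r / f radians off the axis. A picture is of the moment at which its call begins: read the wrist's pose just before it. calibration takes no time and is no camera call; for the wrist camera it gives the pose at the moment of the call.
- arm.sign_off(): hands the job in; it is judged then, once.
The state is a dict: "clock": time; "joints": joint angles; "dq": joint speeds; "joint_efforts": joint torques, N m; "position": TCP position; "ee_rot": TCP orientation; "force": force on the tool from outside, world axes, zero at the start; "ft_torque": the same for the moment, N m; "width": opening from 0.0 (shut) to 1.0 (fully open); "gripper_force": force on a finger pad.
Only numpy, scipy, OpenCV 4.12 (cv2) and the standard library are available. Lean on these libraries where they do the work, as an engineer would, in place of code of your own. Each camera call takes 0.05 s, during which the arm holds its last target. There are 200 camera calls.

## Working session

There is one attempt and no reset: what is moved stays moved. The work goes in short steps, Python scripts to look and compute and a tool call to move; the robot and the scene stay as the last step left them, time stands still between calls to the robot, and variables do not carry over. Pictures are saved under pics/ and viewed, at most 14 in all, crops included, and the job is handed in when it is done.

Besides the shell and the picture viewer there is one more tool, called after "Emit:" as name(argument=value, ...), one argument or row to a line, values as JSON. arm_command: Moves the arm, as the interface text tells. Its arguments: {"type":"object","properties":{"deltas":{"type":"array","items":{"type":"number"}},"force":{"type":"number"}},"required":["deltas"]}

```bash
ls; mkdir -p pics
python3 - <<'E'
from cell import sensors, optics, arm
import cv2,numpy as np
s=sensors.observe();print(s, arm.nose_length)
for n in("top","side"):
    cv2.imwrite(f"pics/{n}0.png",optics.get_image(n));c=optics.calibration(n)
    R=cv2.Rodrigues(np.array(c["rvec"]))[0];print(n,c["camera_matrix"],"cam pos",-R.T@np.array(c["tvec"]).ravel(),R)
E
```

```text
pics
{'clock': 0.0, 'joints': array([ 1.17542357,  0.43522221,  0.0249901 ,  1.57412851, -0.01161819,
        1.13400529, -0.0751226 ]), 'dq': array([ 5.97618596e-04,  1.25426891e-03,  7.30302242e-04, -1.86751780e-05,
        1.61681369e-03,  3.14507920e-04, -1.40417259e-03]), 'joint_efforts': array([ 5.03449410e-04, -6.67849016e+01,  9.84944478e-01, -3.14458215e+01,
       -6.05343212e-02,  4.28984861e-02,  1.79695767e-04]), 'position': array([ 0.18017724, -0.59794139,  0.24493348]), 'ee_rot': array([-3.10646055e+00, -4.57835747e-01,  5.82192913e-04]), 'force': array([ 0.54810766,  0.07940846, -0.65933789]), 'ft_torque': array([ 0.02046338,  0.00405875, -0.01127951]), 'gripper_force': 0.0, 'width': 1.0019390034986404} 0.019
top [[551.08612496   0.         318.74250383]
 [  0.         551.08612496 224.24515139]
 [  0.           0.           1.        ]] cam pos [0.26729539 0.11795414 1.69413512] [[ 0.0291438  -0.99940117 -0.01865308]
 [-0.99274864 -0.02676251 -0.11719172]
 [ 0.11662233  0.02193323 -0.99293412]]
side [[606.25642016   0.         324.05075768]
 [  0.         606.25642016 243.17225304]
 [  0.           0.           1.        ]] cam pos [-0.19004804  1.24129386  0.60757522] [[-0.87074682 -0.49117856 -0.02331517]
 [-0.16533931  0.33710349 -0.92683556]
 [ 0.46310138 -0.8031842  -0.37474292]]
```

View pics/top0.png

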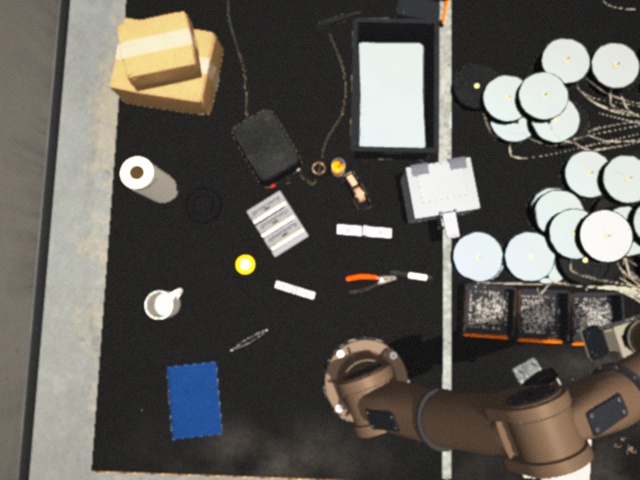

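View pics/side0.png

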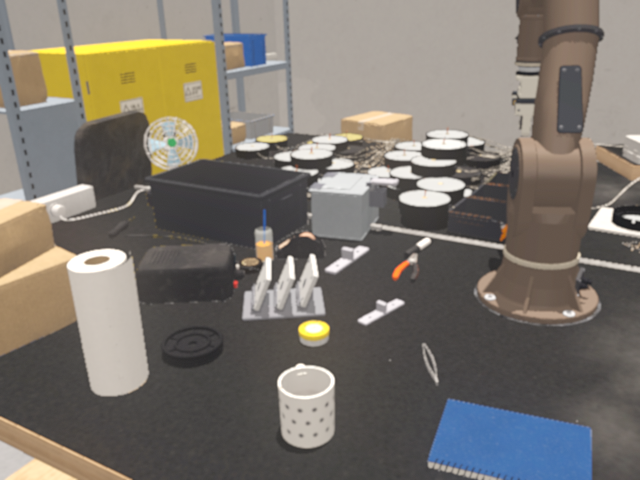

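Top view: the case with its paddle is at (440,190) / (450,222), and the sloping rack at (277,223). There are two bar candidates, (364,231), which looks longer, and (295,290), shorter. The tin is at (245,265) and the black insert at (204,205). I'll choose the bar at (364,231) and check it in a close crop.

```bash
cat > h.py <<'E'
import cv2,numpy as np
from cell import sensors, optics, arm
from scipy.spatial.transform import Rotation as Ro
def cal(n):
    c=optics.calibration(n);return np.array(c["camera_matrix"]),cv2.Rodrigues(np.array(c["rvec"]))[0],np.array(c["tvec"]).ravel()
def ray(n,uv,c=None):
    K,R,t=c or cal(n);u=np.array(uv,float)
    if n=="wrist":
        p=(u-K[:2,2])/[K[0,0],K[1,1]];r=np.hypot(*p);d=np.array([*(p/max(r,1e-9)*np.sin(r)),np.cos(r)])
    else: d=np.array([*((u-K[:2,2])/[K[0,0],K[1,1]]),1.])
    return -R.T@t,R.T@d
def onz(n,uv,z,c=None):
    o,d=ray(n,uv,c);return o+d*(z-o[2])/d[2]
def proj(n,P,c=None):
    K,R,t=c or cal(n);q=R@np.array(P,float)+t
    if n=="wrist":
        r=np.hypot(q[0],q[1]);p=q[:2]/max(r,1e-9)*np.arctan2(r,q[2])
    else: p=q[:2]/q[2]
    return p*[K[0,0],K[1,1]]+K[:2,2]
def tri(rays):
    A=np.zeros((3,3));b=np.zeros(3)
    for o,d in rays:
        d=d/np.linalg.norm(d);M=np.eye(3)-np.outer(d,d);A+=M;b+=M@o
    return np.linalg.solve(A,b)
def rects(im,roi,thr):
    x0,y0,x1,y1=roi;g=cv2.cvtColor(im,cv2.COLOR_BGR2GRAY)[y0:y1,x0:x1]
    cs,_=cv2.findContours((g>thr).astype(np.uint8),cv2.RETR_EXTERNAL,cv2.CHAIN_APPROX_NONE)
    return [cv2.boxPoints(cv2.minAreaRect(c))+[x0,y0] for c in cs if cv2.contourArea(c)>60]
E
python3 - <<'E'
from h import *
im=cv2.imread("pics/top0.png")
cv2.imwrite("pics/crop0.png",cv2.resize(im[145:310,235:495],None,fx=3,fy=3,interpolation=cv2.INTER_CUBIC))
for nm,roi,z in(("rack",(240,180,315,262),.02),("barL",(328,215,400,245),.008),("barS",(268,275,322,305),.008),("case",(395,150,485,245),.132)):
    for b in rects(im,roi,110):
        P=np.array([onz("top",p,z)[:2] for p in b]);print(nm,P.round(3).tolist(),P.mean(0).round(4),np.linalg.norm(P[1]-P[0]).round(4),np.linalg.norm(P[2]-P[1]).round(4))
E
```

```text
rack [[0.366, 0.392], [0.367, 0.349], [0.346, 0.349], [0.345, 0.391]] [0.3561 0.3704] 0.0428 0.0213
rack [[0.499, 0.384], [0.57, 0.279], [0.428, 0.184], [0.358, 0.287]] [0.4637 0.2834] 0.1262 0.1715
barL [[0.436, 0.103], [0.472, 0.102], [0.463, -0.072], [0.427, -0.069]] [0.4494 0.016 ] 0.0366 0.1736
barS [[0.267, 0.289], [0.294, 0.282], [0.259, 0.156], [0.232, 0.164]] [0.2633 0.2228] 0.0283 0.1302
case [[0.439, -0.237], [0.441, -0.316], [0.407, -0.316], [0.405, -0.237]] [ 0.4231 -0.2769] 0.079 0.0341
case [[0.652, -0.081], [0.696, -0.271], [0.427, -0.323], [0.385, -0.137]] [ 0.5399 -0.2029] 0.1946 0.2732
```

View pics/crop0.png

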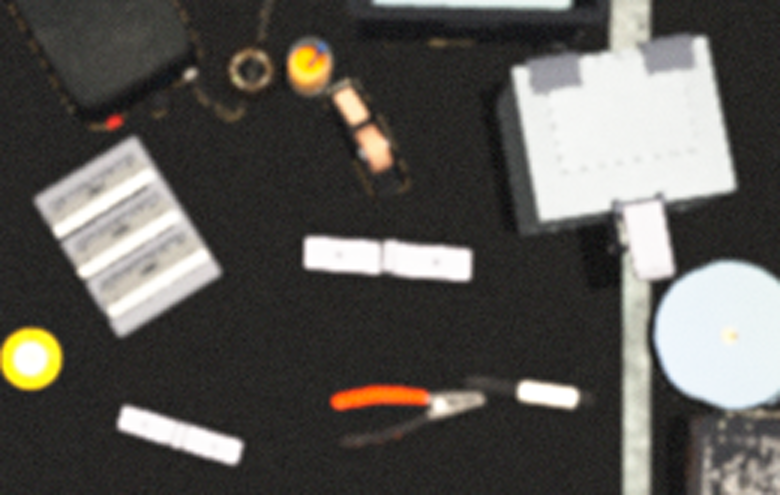

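The bar at (364,231) measures 174 mm, so it is the larger 168 mm one. All three plates are in the rack. Next I'll estimate the case corners and the plate and rack geometry by rays.

Run:
```python
from h import *
c=lambda x,y:(x/3+235,y/3+145)
T={"FL":(540,233,.132),"FR":(735,188,.132),"RR":(707,37,.132),"RL":(515,70,.132),"tipL":(638,281,.144),"tipR":(674,274,.144)}
P={}
for k,(x,y,z) in T.items(): P[k]=onz("top",c(x,y),z);print(k,P[k].round(4))
print("yaw",[np.arctan2(-(P[a]-P[b])[0],(P[a]-P[b])[1]).round(3) for a,b in(("FL","FR"),("RL","RR"),)],"side yaw",[np.arctan2((P[a]-P[b])[1],(P[a]-P[b])[0]).round(3) for a,b in(("RR","FR"),("RL","FL"))],sum(P[k] for k in("FL","FR","RR","RL"))/4)
# plate top edges (both ends), top edge height guess
for ends in(((53,233),(157,175)),((78,275),(180,212)),((105,317),(208,250))):
    q=[onz("top",c(*e),.09) for e in ends];d=q[0]-q[1];print("plate top mid",(sum(q)/2).round(4),np.linalg.norm(d).round(4),np.arctan2(-d[0],d[1]).round(3))
print(cal("wrist")[0], "cam off", sensors.observe()["position"], -cal("wrist")[1].T@cal("wrist")[2],cal("wrist")[1][2])
```

```text
FL [ 0.4627 -0.1213  0.132 ]
FR [ 0.5107 -0.3055  0.132 ]
RR [ 0.6566 -0.2795  0.132 ]
RL [ 0.6197 -0.096   0.132 ]
tipL [ 0.4183 -0.2114  0.144 ]
tipR [ 0.4258 -0.245   0.144 ]
yaw [np.float64(0.255), np.float64(0.198)] side yaw [np.float64(0.176), np.float64(0.16)] [ 0.56242522 -0.20061217  0.132     ]
plate top mid [0.4852 0.2977 0.09  ] 0.1166 0.542
plate top mid [0.4469 0.2727 0.09  ] 0.117 0.586
plate top mid [0.4084 0.2443 0.09  ] 0.1196 0.608
[[371.64829954   0.         315.94028747]
 [  0.         371.64829954 240.02652387]
 [  0.           0.           1.        ]] cam off [ 0.1802105  -0.5980084   0.24504313] [ 0.24813873 -0.57718736  0.38471565] [-0.25146886 -0.07432791 -0.96500714]
```

Emit:
arm_command(
  deltas=[0, 0, -0.06, 0.04, 0.06, 0.08, 91, 0, 0, -0.06, 0.08, 0.12, 0.08, 91, 0, 0, -0.06, 0.12, 0.18, 0.08, 91, 0, 0, -0.06, 0.16, 0.25, 0.08, 91, 0, 0, -0.06, 0.2, 0.31, 0.08, 91, 0, 0, -0.06, 0.24, 0.37, 0.08, 91, 0, 0, -0.06, 0.24, 0.37, 0.08, 91, 0, 0, -0.06, 0.24, 0.37, 0.08, 91, 0, 0, -0.06, 0.24, 0.37, 0.08, 91, 0, 0, -0.06, 0.24, 0.37, 0.08, 91, 0, 0, -0.06, 0.24, 0.37, 0.08, 91, 0, 0, -0.06, 0.24, 0.37, 0.08, 91, 0, 0, -0.06, 0.24, 0.37, 0.08, 91],
)

```text
clock: 1.4
position: [0.4193, -0.2302, 0.3255]
ee_rot: [3.126, 0.306, -0.001]
force: [0.1, -0.3, 1.1]
width: 0.991
gripper_force: 0.0
```

Run:
```python
from h import *
print(sensors.observe()["position"],Ro.from_rotvec(sensors.observe()["ee_rot"]).as_matrix().round(3))
c=cal("wrist");im=optics.get_image("wrist");cv2.imwrite("pics/w1.png",im);np.savez("w1.npz",*c)
o=np.array([.562,-.2]);y=.2;X=np.array([np.cos(y),np.sin(y)]);Y=np.array([-X[1],X[0]])
for l,(a,b,z) in {"FL":(-75,94,.132),"FR":(-75,-94,.132),"tip":(-143,0,.144)}.items(): print(l,proj("wrist",[*(o+X*a/1e3+Y*b/1e3),z],c).round(1))
```

```text
[ 0.41926765 -0.23019889  0.32548264] [[ 0.981  0.194 -0.001]
 [ 0.194 -0.981 -0.   ]
 [-0.001  0.    -1.   ]]
FL [211.5 144.5]
FR [418.3 143.3]
tip [315.2 218.9]
```

View pics/w1.png

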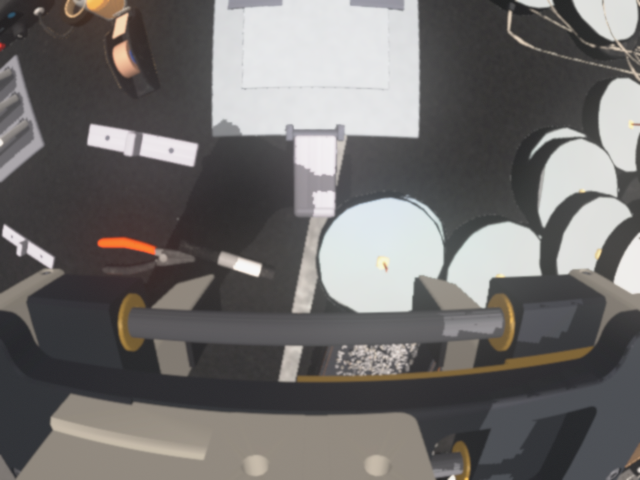

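Wrist view: the lid's front corners are at (213,136) and (419,136), and the paddle tip spans (294–335, 216). The nearest pot rim, at (383,262), stands close to the paddle on its right.

Run:
```python
from h import *
z=np.load("w1.npz");c=tuple(z[k] for k in z.files)
FL,FR=[onz("wrist",p,.132,c) for p in((213,136),(419,136))]
tl,tr=[onz("wrist",p,.144,c) for p in((294,215.5),(335,216))]
d=FL-FR;print(FL,FR,np.linalg.norm(d));y=np.arctan2(-d[0],d[1]);d2=tl-tr;print("yaw",y,np.arctan2(-d2[0],d2[1]),np.linalg.norm(d2))
X=np.array([np.cos(y),np.sin(y),0]);m=(FL+FR)/2
print("tip",(tl+tr)/2,"front mid",m,"tip->front along X",((m-(tl+tr)/2)@X))
print("grip",(tl+tr)/2+.014*X,"hinge by front",m+.148*X,"case centre guess",m+.077*X)
# pot top via side? pot edge near
g=(tl+tr)/2+.014*X;Y=np.array([-X[1],X[0],0])
for s in(-.065,.065): print("finger back",g+s*Y,proj("wrist",[*(g+s*Y)[:2],.12],c),proj("top",[*(g+s*Y)[:2],.12]))
```

```text
[ 0.47771703 -0.12291366  0.132     ] [ 0.51392277 -0.3062483   0.132     ] 0.18687547585944686
yaw 0.1949756093904202 0.18224976379009614 0.03616270741419558
tip [ 0.42458191 -0.2272823   0.144     ] front mid [ 0.4958199  -0.21458098  0.132     ] tip->front along X 0.07234898431162608
grip [ 0.43831664 -0.2245699   0.144     ] hinge by front [ 0.64101565 -0.18590707  0.132     ] case centre guess [ 0.57136093 -0.1996628   0.132     ]
finger back [ 0.45090991 -0.28833831  0.144     ] [383.23110687 196.48028596] [472.91325154 228.815374  ]
finger back [ 0.42572337 -0.1608015   0.144     ] [246.00538495 196.5301903 ] [428.08289657 236.36848101]
```

Emit:
arm_command(
  deltas=[0, 0, 0, 0.019, 0.006, -0.04, 70, 0, 0, 0, 0.019, 0.006, -0.08, 70, 0, 0, 0, 0.019, 0.006, -0.12, 70, 0, 0, 0, 0.019, 0.006, -0.15, 70, 0, 0, 0, 0.019, 0.006, -0.17, 70, 0, 0, 0, 0.019, 0.006, -0.184, 70, 0, 0, 0, 0.019, 0.006, -0.184, 70, 0, 0, 0, 0.019, 0.006, -0.184, 30, 0, 0, 0, 0.019, 0.006, -0.184, 30, 0, 0, 0, 0.019, 0.006, -0.184, 30, 0, 0, 0, 0.019, 0.006, -0.184, 30, 0, 0, 0, 0.019, 0.006, -0.184, 30, 0, 0, 0, 0.019, 0.006, -0.184, 30],
  force=25,
)

```text
clock: 2.75
position: [0.4399, -0.2244, 0.1424]
ee_rot: [3.124, 0.309, 0.002]
force: [0.0, -7.3, -0.1]
width: 0.39
gripper_force: 24.9
```

Run:
```python
from h import *
print(sensors.observe()["position"],sensors.observe()["width"])
d=lambda t:np.array([-np.cos(t),np.sin(t)]);n=lambda t:np.array([np.sin(t),np.cos(t)])
g=lambda a,p:.148*d(a)+.010*n(a)+.058*d(a+p)+.002*n(a+p)
g0=g(0,0);y=.195
for a,p in[(0,.3),(0,.55),(.1,.58),(.3,.55),(.5,.5),(.7,.45),(.9,.4),(1.1,.35),(1.3,.3),(1.5,.25),(1.7,.2),(1.85,.15),(1.97,.1)]:
    q=g(a,p)-g0;print(a,p,(q[0]*np.cos(y)).round(3),(q[0]*np.sin(y)).round(3),q[1].round(3))
```

```text
[ 0.43988488 -0.22438819  0.14236514] 0.3897424759874139
0 0.3 0.003 0.001 0.017
0 0.55 0.009 0.002 0.03
0.1 0.58 0.016 0.003 0.051
0.3 0.55 0.03 0.006 0.086
0.5 0.5 0.05 0.01 0.118
0.7 0.45 0.076 0.015 0.145
0.9 0.4 0.106 0.021 0.167
1.1 0.35 0.14 0.028 0.182
1.3 0.3 0.176 0.035 0.191
1.5 0.25 0.214 0.042 0.193
1.7 0.2 0.251 0.05 0.188
1.85 0.15 0.277 0.055 0.179
1.97 0.1 0.297 0.059 0.17
```

Emit:
arm_command(
  deltas=[0, 0, 0, 0.002, 0, 0.01, 30, 0, 0, 0, 0.003, 0.001, 0.017, 30, 0, 0, 0, 0.009, 0.002, 0.03, 30, 0, 0, 0, 0.009, 0.002, 0.031, 30, 0, 0, 0, 0.012, 0.003, 0.04, 30, 0, 0, 0, 0.016, 0.003, 0.051, 30, 0, 0, 0, 0.023, 0.005, 0.068, 30, 0, 0, 0, 0.03, 0.006, 0.086, 30, 0, 0, 0, 0.04, 0.008, 0.102, 30, 0, 0, 0, 0.05, 0.01, 0.118, 30, 0, 0, 0, 0.063, 0.012, 0.132, 30, 0, 0, 0, 0.076, 0.015, 0.145, 30, 0, 0, 0, 0.091, 0.018, 0.156, 30, 0, 0, 0, 0.106, 0.021, 0.167, 30, 0, 0, 0, 0.123, 0.024, 0.175, 30, 0, 0, 0, 0.14, 0.028, 0.182, 30, 0, 0, 0, 0.158, 0.031, 0.187, 30, 0, 0, 0, 0.176, 0.035, 0.191, 30, 0, 0, 0, 0.176, 0.035, 0.191, 30],
)

```text
clock: 4.65
position: [0.6169, -0.1904, 0.3331]
ee_rot: [3.122, 0.307, 0.002]
force: [2.6, -9.8, 0.9]
width: 0.389
gripper_force: 25.0
```

Following the arc well. I'll continue to about 1.97 rad, then release and rise.

Emit:
arm_command(
  deltas=[0, 0, 0, 0.019, 0.003, 0.001, 30, 0, 0, 0, 0.038, 0.007, 0.002, 30, 0, 0, 0, 0.056, 0.011, 0, 30, 0, 0, 0, 0.075, 0.015, -0.003, 30, 0, 0, 0, 0.088, 0.018, -0.007, 30, 0, 0, 0, 0.101, 0.02, -0.012, 30, 0, 0, 0, 0.112, 0.022, -0.016, 30, 0, 0, 0, 0.121, 0.024, -0.021, 30, 0, 0, 0, 0.121, 0.024, -0.021, 30, 0, 0, 0, 0.121, 0.024, -0.021, 70, 0, 0, 0, 0.121, 0.024, -0.021, 70, 0, 0, 0, 0.121, 0.024, -0.021, 70, 0, 0, 0, 0.121, 0.024, 0.01, 70, 0, 0, 0, 0.121, 0.024, 0.05, 70, 0, 0, 0, 0.08, 0.024, 0.1, 91, 0, 0, 0, 0.0, 0.1, 0.1, 91, 0, 0, 0, -0.05, 0.15, 0.1, 91, 0, 0, 0, -0.1, 0.2, 0.1, 91, 0, 0, 0, -0.12, 0.22, 0.1, 91, 0, 0, 0, -0.12, 0.22, 0.1, 91],
)

```text
clock: 6.65
position: [0.52, 0.0084, 0.4321]
ee_rot: [3.126, 0.312, 0.0]
force: [0.1, 0.3, 1.2]
width: 0.991
gripper_force: 0.0
```

Run:
```python
from h import *
s=sensors.observe();print(s["position"],s["ee_rot"])
ims={n:optics.get_image(n) for n in("side","top")}
a=cv2.resize(ims["side"][100:340,220:440],None,fx=1.8,fy=2);b=cv2.resize(ims["top"][130:310,235:495],None,fx=1.5,fy=2.0)
b=cv2.resize(ims["top"][130:310,235:495],None,fx=1.5,fy=1.5);a=cv2.resize(ims["side"][140:340,220:440],None,fx=1.8,fy=1.8)
o=np.zeros((max(a.shape[0],b.shape[0]),a.shape[1]+b.shape[1],3),np.uint8);o[:a.shape[0],:a.shape[1]]=a;o[:b.shape[0],a.shape[1]:]=b
cv2.imwrite("pics/c2.png",o);cv2.imwrite("pics/top2.png",ims["top"]);cv2.imwrite("pics/side2.png",ims["side"])
```

```text
[0.51995764 0.00843575 0.43211186] [3.12597589e+00 3.12352934e-01 3.81341659e-04]
```

View pics/c2.png

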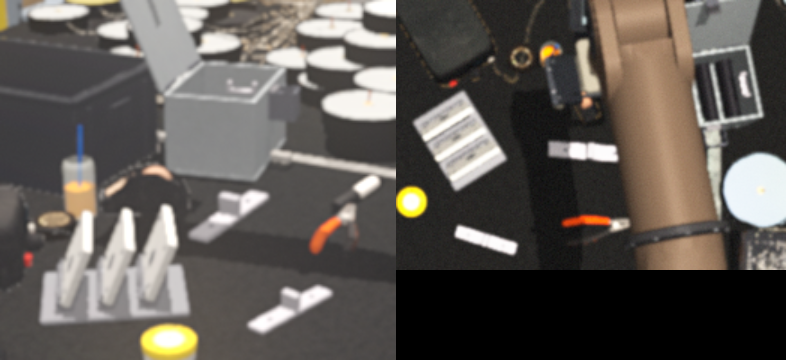

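The lid is open and leaning well back, and three plates stand in the rack. Next, a close view of the rack.

Emit:
arm_command(
  deltas=[0, 0, 0.08, -0.03, 0.04, 0, 91, 0, 0, 0.16, -0.06, 0.08, -0.02, 91, 0, 0, 0.236, -0.09, 0.12, -0.04, 91, 0, 0, 0.236, -0.12, 0.16, -0.06, 91, 0, 0, 0.236, -0.13, 0.2, -0.08, 91, 0, 0, 0.236, -0.13, 0.23, -0.08, 91, 0, 0, 0.236, -0.13, 0.23, -0.08, 91, 0, 0, 0.236, -0.13, 0.23, -0.08, 91, 0, 0, 0.236, -0.13, 0.23, -0.08, 91],
)

```text
clock: 7.65
position: [0.3927, 0.2357, 0.3521]
ee_rot: [3.015, 0.88, 0.0]
force: [-0.3, -0.8, -0.2]
width: 0.991
gripper_force: 0.0
```

Run:
```python
from h import *
s=sensors.observe();print(s["position"],s["ee_rot"])
c=cal("wrist");im=optics.get_image("wrist");cv2.imwrite("pics/w2.png",im);np.savez("w2.npz",*c)
```

```text
[0.39266012 0.23574949 0.35208401] [3.01539066e+00 8.79822026e-01 3.89908280e-05]
```

View pics/w2.png

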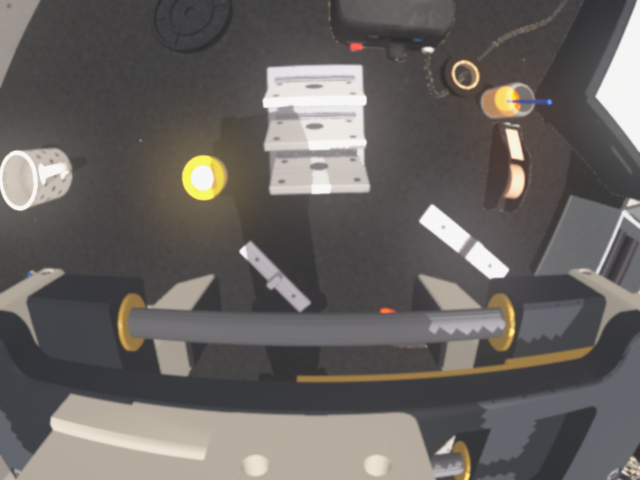

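Run:
```python
from h import *
im=cv2.imread("pics/w2.png")
cv2.imwrite("pics/c3.png",cv2.resize(im[55:205,250:385],None,fx=4,fy=4,interpolation=cv2.INTER_CUBIC))
im=cv2.imread("pics/side0.png")
```

```text
(no output)
```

View pics/c3.png

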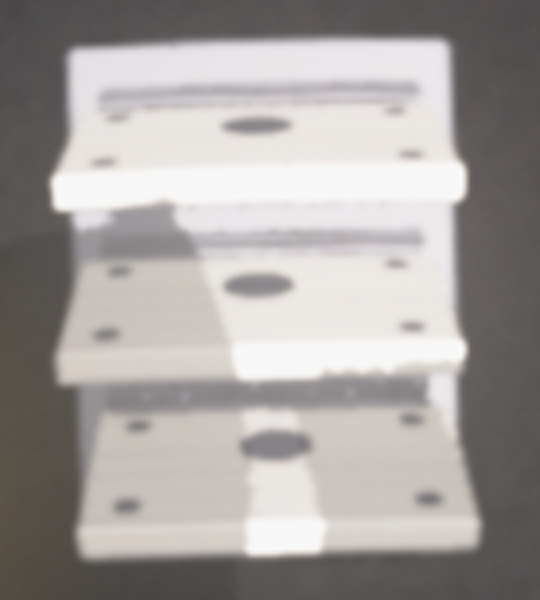

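Wrist crop: three plate top edges, with corners far (53–465, ~188), mid (58–465, ~361) and near (80–480, ~537) in crop pixels. I'll solve their height from the known 110 mm length and check it against the side view.

Run:
```python
from h import *
from scipy.optimize import brentq
z=np.load("w2.npz");c=tuple(z[k] for k in z.files)
f=lambda p:(p[0]/4+250-.375,p[1]/4+55-.375)
im=cv2.imread("pics/side0.png");vis=cv2.resize(im[225:330,220:350],None,fx=5,fy=5,interpolation=cv2.INTER_CUBIC)
for nm,l,r in(("A",(53,194),(465,181)),("B",(58,368),(465,355)),("C",(80,543),(480,532))):
    L=lambda z:np.linalg.norm(onz("wrist",f(l),z,c)-onz("wrist",f(r),z,c))
    zz=brentq(lambda z:L(z)-.110,.02,.2)
    for z0 in(zz,.09):
        a,b=onz("wrist",f(l),z0,c),onz("wrist",f(r),z0,c);d=a-b
        print(nm,round(zz,4),((a+b)/2).round(4),np.arctan2(-d[0],d[1]).round(3),(np.linalg.norm(d)).round(4))
        if z0!=zz:
          for P in(a,b):
            u=proj("side",P);cv2.circle(vis,tuple(int(v) for v in(u-[220,225])*5),3,(0,0,255) if z0==zz else (0,255,0),-1)
cv2.imwrite("pics/s3.png",vis)
```

```text
A 0.0906 [0.4889 0.2993 0.0906] 0.599 0.11
A 0.0906 [0.489  0.2994 0.09  ] 0.599 0.1102
B 0.0883 [0.4492 0.2733 0.0883] 0.599 0.11
B 0.0883 [0.4493 0.2733 0.09  ] 0.599 0.1095
C 0.0876 [0.4111 0.243  0.0876] 0.596 0.11
C 0.0876 [0.4114 0.2431 0.09  ] 0.596 0.1093
```

View pics/s3.png

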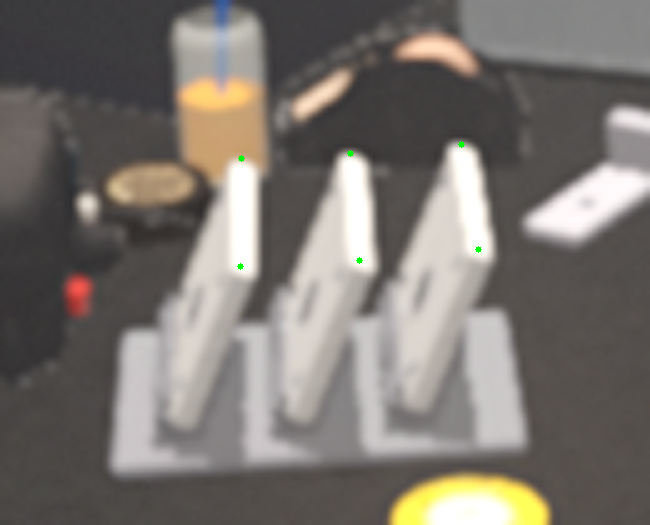

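The points line up with the bright top bands at z≈0.089, and the rack yaw is 0.60. Next I'll compute the tool poses for the nearest plate (C).

```bash
cat >> h.py <<'E'
YR=.60;X_=np.array([np.cos(YR),np.sin(YR),0]);Z_=np.array([0,0,1.])
TOP={"C":(.4109,.2437,.0885),"B":(.4498,.2719,.0885),"A":(.4887,.3001,.0885)}
pz=-np.sin(.4)*X_+np.cos(.4)*Z_;px=np.cos(.4)*X_+np.sin(.4)*Z_;py=np.cross(pz,px)
RG=np.array([-py,-px,-pz]).T       # rack grasp
YC=.195
def RD(y): return np.array([[np.cos(y),np.sin(y),0],[np.sin(y),-np.cos(y),0],[0,0,-1]]).T  # tool down, tool x at yaw y
CC=np.array([.5714,-.1997,0]);CX=np.array([np.cos(YC),np.sin(YC),0]);CY=np.array([-CX[1],CX[0],0])
def delta(P,R=None):
    s=sensors.observe();R0=Ro.from_rotvec(s["ee_rot"])
    w=np.zeros(3) if R is None else (Ro.from_matrix(R)*R0.inv()).as_rotvec()/(np.pi/2)
    print("turn",w.round(4),"shift",(np.array(P)-s["position"]).round(4),"pos",s["position"].round(4),"deg",np.linalg.norm(w)*90)
E
python3 - <<'E'
from h import *
print(sensors.observe()["joints"].round(2))
T=np.array(TOP["C"]);delta(T+.09*pz,RG);delta(T-.006*pz,RG);print("pz",pz)
E
```

```text
[-0.15  0.13 -0.56  1.75  0.07  1.29 -1.73]
turn [ 0.2759 -0.0564 -0.9649] shift [-0.0108 -0.0117 -0.1807] pos [0.3927 0.2356 0.3521] deg 90.46106637572292
turn [ 0.2759 -0.0564 -0.9649] shift [ 0.0201  0.0094 -0.2692] pos [0.3927 0.2356 0.3521] deg 90.46106637572292
pz [-0.32140083 -0.21988214  0.92106099]
```

Emit:
arm_command(
  deltas=[0.276, -0.056, -0.965, -0.011, -0.012, -0.08, 22, 0.276, -0.056, -0.965, -0.011, -0.012, -0.08, 22, 0.276, -0.056, -0.965, -0.011, -0.012, -0.08, 22, 0.276, -0.056, -0.965, -0.011, -0.012, -0.08, 22, 0.276, -0.056, -0.965, -0.011, -0.012, -0.08, 22, 0.276, -0.056, -0.965, -0.011, -0.012, -0.08, 22, 0.276, -0.056, -0.965, -0.011, -0.012, -0.08, 22, 0.276, -0.056, -0.965, -0.011, -0.012, -0.08, 22, 0.276, -0.056, -0.965, -0.011, -0.012, -0.08, 22, 0.276, -0.056, -0.965, -0.011, -0.012, -0.08, 22, 0.276, -0.056, -0.965, -0.011, -0.012, -0.08, 22, 0.276, -0.056, -0.965, -0.011, -0.012, -0.12, 22, 0.276, -0.056, -0.965, -0.011, -0.012, -0.15, 22, 0.276, -0.056, -0.965, -0.011, -0.012, -0.181, 22, 0.276, -0.056, -0.965, -0.011, -0.012, -0.181, 22, 0.276, -0.056, -0.965, -0.011, -0.012, -0.181, 22],
)

```text
clock: 9.3
position: [0.3502, 0.1911, 0.206]
ee_rot: [-2.435, 1.275, -0.257]
force: [0.5, 0.8, 0.2]
width: 0.24
gripper_force: 0.0
```

Run:
```python
from h import *
print(sensors.observe()["joints"].round(2))
T=np.array(TOP["C"]);delta(T+.02*pz,RG);delta(T-.006*pz,RG)
```

```text
[ 0.79 -0.06 -1.27  2.38 -0.33  0.38 -2.74]
turn [-0.0156  0.0074 -0.0054] shift [ 0.0543  0.0482 -0.099 ] pos [0.3502 0.1911 0.206 ] deg 1.6314572106890646
turn [-0.0156  0.0074 -0.0054] shift [ 0.0627  0.0539 -0.123 ] pos [0.3502 0.1911 0.206 ] deg 1.6314572106890646
```

The arm ran into its range limits (j7 and j3), so I'll use the other half-turn grasp. First go back, then turn the other way.

```bash
sed -i 's/^RG=.*/RG=np.array([py,px,-pz]).T/' h.py
python3 - <<'E'
from h import *
delta((.39,.235,.33),RD(.6))
R=RD(.6);print((Ro.from_matrix(RG)*Ro.from_matrix(R).inv()).as_rotvec()/(np.pi/2))
E
```

```text
turn [-0.2957  0.0445  0.9801] shift [0.0398 0.0439 0.124 ] pos [0.3502 0.1911 0.206 ] deg 92.22514167440353
[-0.05207569 -0.27766003  0.98543996]
```

Emit:
arm_command(
  deltas=[-0.05, 0.01, 0.1, 0.01, 0.01, 0.03, 22, -0.1, 0.015, 0.3, 0.02, 0.02, 0.06, 22, -0.295, 0.044, 0.98, 0.04, 0.044, 0.1, 22, -0.295, 0.044, 0.98, 0.04, 0.044, 0.124, 22, -0.295, 0.044, 0.98, 0.04, 0.044, 0.124, 22, -0.295, 0.044, 0.98, 0.04, 0.044, 0.124, 22, -0.295, 0.044, 0.98, 0.04, 0.044, 0.124, 22, -0.295, 0.044, 0.98, 0.04, 0.044, 0.124, 22, -0.295, 0.044, 0.98, 0.04, 0.044, 0.124, 22, -0.295, 0.044, 0.98, 0.04, 0.044, 0.124, 22, -0.295, 0.044, 0.98, 0.04, 0.044, 0.124, 22, -0.295, 0.044, 0.98, 0.04, 0.044, 0.124, 22, -0.295, 0.044, 0.98, 0.04, 0.044, 0.124, 22, -0.295, 0.044, 0.98, 0.04, 0.044, 0.124, 22, -0.295, 0.044, 0.98, 0.04, 0.044, 0.124, 22, -0.295, 0.044, 0.98, 0.04, 0.044, 0.124, 22],
)

```text
clock: 10.9
position: [0.3908, 0.2377, 0.3314]
ee_rot: [-2.998, -0.932, 0.004]
force: [0.4, -0.9, 0.3]
width: 0.24
gripper_force: 0.0
```

Emit:
arm_command(
  deltas=[-0.052, -0.278, 0.985, 0, 0, 0, 22, -0.052, -0.278, 0.985, 0, 0, 0, 22, -0.052, -0.278, 0.985, 0, 0, 0, 22, -0.052, -0.278, 0.985, 0, 0, 0, 22, -0.052, -0.278, 0.985, 0, 0, 0, 22, -0.052, -0.278, 0.985, 0, 0, 0, 22, -0.052, -0.278, 0.985, 0, 0, 0, 22, -0.052, -0.278, 0.985, 0, 0, 0, 22, -0.052, -0.278, 0.985, 0, 0, 0, 22, -0.052, -0.278, 0.985, 0, 0, 0, 22, -0.052, -0.278, 0.985, 0, 0, -0.05, 22, -0.052, -0.278, 0.985, 0, 0, -0.1, 22, -0.052, -0.278, 0.985, 0, 0, -0.13, 22, -0.052, -0.278, 0.985, 0, 0, -0.13, 22, -0.052, -0.278, 0.985, 0, 0, -0.13, 22],
)

```text
clock: 12.4
position: [0.3894, 0.2378, 0.1996]
ee_rot: [1.354, 2.579, 0.513]
force: [0.5, 0.9, 0.6]
width: 0.241
gripper_force: 0.0
```

Run:
```python
from h import *
print(sensors.observe()["joints"].round(2))
T=np.array(TOP["C"]);delta(T+.03*pz,RG);delta(T-.006*pz,RG)
c=cal("wrist");im=optics.get_image("wrist");cv2.imwrite("pics/w4.png",im);np.savez("w4.npz",*c)
for s in(-.055,0,.055):
  for k in"CB": print(k,s,proj("wrist",np.array(TOP[k])+s*py,c).round(1))
```

```text
[ 0.32  0.15 -1.07  2.27  0.43  0.43 -0.47]
turn [ 0.0033 -0.0027 -0.0022] shift [ 0.0119 -0.0007 -0.0835] pos [0.3894 0.2378 0.1996] deg 0.4294336824776844
turn [ 0.0033 -0.0027 -0.0022] shift [ 0.0235  0.0072 -0.1166] pos [0.3894 0.2378 0.1996] deg 0.4294336824776844
C -0.055 [283.9 322.7]
B -0.055 [341.  310.8]
C 0 [281.9 253.5]
B 0 [342.9 244.8]
C 0.055 [280.5 175.5]
B 0.055 [344.3 171.5]
```

View pics/w4.png

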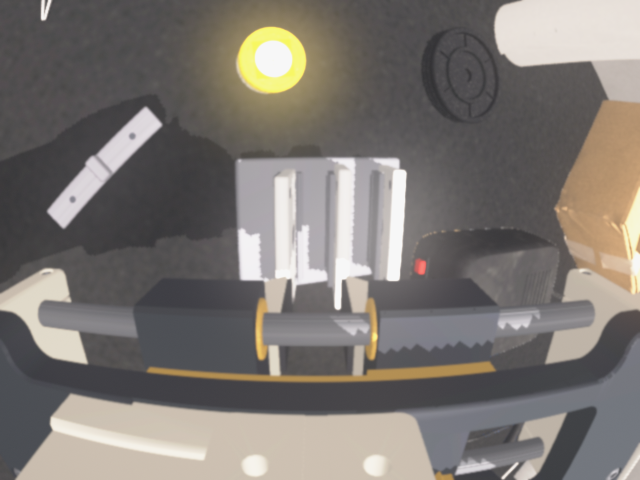

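The predicted edges match the picture: C at (281,175–253), B at (344,171). Approaching C along the slope and gripping.

Emit:
arm_command(
  deltas=[0, 0, 0, 0.012, 0, -0.04, 22, 0, 0, 0, 0.012, 0, -0.08, 22, 0, 0, 0, 0.012, 0, -0.084, 22, 0, 0, 0, 0.015, 0.002, -0.093, 22, 0, 0, 0, 0.018, 0.004, -0.102, 22, 0, 0, 0, 0.021, 0.006, -0.11, 22, 0, 0, 0, 0.0235, 0.007, -0.117, 22, 0, 0, 0, 0.0235, 0.007, -0.117, 22, 0, 0, 0, 0.0235, 0.007, -0.117, 5, 0, 0, 0, 0.0235, 0.007, -0.117, 5, 0, 0, 0, 0.0235, 0.007, -0.117, 5, 0, 0, 0, 0.0235, 0.007, -0.117, 5, 0, 0, 0, 0.0235, 0.007, -0.117, 5],
  force=30,
)

```text
clock: 13.75
position: [0.4141, 0.2446, 0.0847]
ee_rot: [1.354, 2.574, 0.516]
force: [-4.9, -3.7, 9.5]
width: 0.111
gripper_force: 30.0
```

Emit:
arm_command(
  deltas=[0, 0, 0, -0.005, -0.003, 0.015, 5, 0, 0, 0, -0.012, -0.008, 0.035, 5, 0, 0, 0, -0.021, -0.014, 0.06, 5, 0, 0, 0, -0.032, -0.022, 0.092, 5, 0, 0, 0, -0.032, -0.022, 0.13, 5, 0, 0, 0, -0.02, -0.022, 0.17, 5, 0, 0, 0, 0, -0.022, 0.2, 5, 0, 0, 0, 0, -0.022, 0.22, 5, 0, 0, 0, 0, -0.022, 0.22, 5],
)

```text
clock: 14.65
position: [0.4173, 0.2246, 0.3094]
ee_rot: [1.35, 2.568, 0.522]
force: [0.1, 0.1, -2.3]
width: 0.108
gripper_force: 30.0
```

Run:
```python
from h import *
s=sensors.observe();print(s["joints"].round(2),s["width"],s["force"])
G=CC+CY*-.044
for y in(YC,YC+np.pi): delta((*G[:2],.30),RD(y))
```

```text
[ 0.67 -0.05 -1.17  2.07 -0.11  0.69  0.16] 0.10837836629694582 [ 0.09533432  0.12678876 -2.28349386]
turn [ 0.1195  0.2801 -1.2396] shift [ 0.1627 -0.4675 -0.0094] pos [0.4173 0.2246 0.3094] deg 114.88310403807887
turn [-0.2509  0.107   0.7299] shift [ 0.1627 -0.4675 -0.0094] pos [0.4173 0.2246 0.3094] deg 70.12924775610016
```

Emit:
arm_command(
  deltas=[0.06, 0.14, -0.62, 0.0, -0.05, 0.03, 5, 0.06, 0.14, -0.62, 0.0, -0.1, 0.03, 5, 0.06, 0.14, -0.62, 0.02, -0.14, 0.03, 5, 0.06, 0.14, -0.62, 0.04, -0.18, 0.03, 5, 0.06, 0.14, -0.62, 0.06, -0.22, 0.03, 5, 0.06, 0.14, -0.62, 0.08, -0.26, 0.03, 5, 0.06, 0.14, -0.62, 0.08, -0.26, 0.03, 5, 0.06, 0.14, -0.62, 0.08, -0.26, 0.03, 5],
)

```text
clock: 15.45
position: [0.494, -0.0371, 0.3326]
ee_rot: [2.524, 1.674, 0.303]
force: [-0.5, 0.9, -2.6]
width: 0.102
gripper_force: 30.0
```

Run:
```python
from h import *
s=sensors.observe();print(s["joints"].round(2))
delta((*(CC+CY*-.044-CX*.04)[:2],.30),RD(YC))
```

```text
[ 0.9   0.13 -0.98  1.85  0.12  1.   -0.52]
turn [ 0.0521  0.1376 -0.6188] shift [ 0.0467 -0.2135 -0.0326] pos [ 0.494  -0.0371  0.3326] deg 57.24805819324344
```

Emit:
arm_command(
  deltas=[0.052, 0.138, -0.619, 0.01, -0.04, -0.01, 5, 0.052, 0.138, -0.619, 0.02, -0.08, -0.02, 5, 0.052, 0.138, -0.619, 0.03, -0.12, -0.033, 5, 0.052, 0.138, -0.619, 0.04, -0.16, -0.033, 5, 0.052, 0.138, -0.619, 0.047, -0.19, -0.033, 5, 0.052, 0.138, -0.619, 0.047, -0.213, -0.033, 5, 0.052, 0.138, -0.619, 0.047, -0.213, -0.033, 5, 0.052, 0.138, -0.619, 0.047, -0.213, -0.033, 5, 0.052, 0.138, -0.619, 0.047, -0.213, -0.033, 5, 0.052, 0.138, -0.619, 0.047, -0.213, -0.033, 5],
)

```text
clock: 16.45
position: [0.541, -0.2485, 0.3014]
ee_rot: [3.122, 0.317, -0.0]
force: [-0.5, 0.6, -2.9]
width: 0.105
gripper_force: 30.0
```

Run:
```python
from h import *
s=sensors.observe();print(s["joints"].round(2))
delta((*(CC+CY*-.044)[:2],.30),RD(YC))
c=cal("wrist");im=optics.get_image("wrist");np.savez("w5.npz",*c)
cv2.imwrite("pics/w5.png",im)
for n,(a,b,z) in dict(FLo=(-71,94,126),FRo=(-71,-94,126),RLo=(71,94,126),RRo=(71,-94,126),s0f=(-65,44,43),s0b=(65,44,43),s2f=(-65,-44,43),s2b=(65,-44,43)).items():
  print(n,proj("wrist",CC+CX*a/1e3+CY*b/1e3+Z_*z/1e3,c).round(1))
```

```text
[ 0.78  0.42 -0.64  1.53  0.26  1.28 -1.26]
turn [ 0.002   0.0002 -0.0049] shift [ 0.039   0.0056 -0.0014] pos [ 0.541  -0.2485  0.3014] deg 0.4770360575576906
FLo [170.8 256.7]
FRo [373.6 258.6]
RLo [162.6 102.2]
RRo [378.8  97. ]
s0f [238.6 229.6]
s0b [236.  111.7]
s2f [317.4 229.9]
s2b [318.4 110.4]
```

View pics/w5.png

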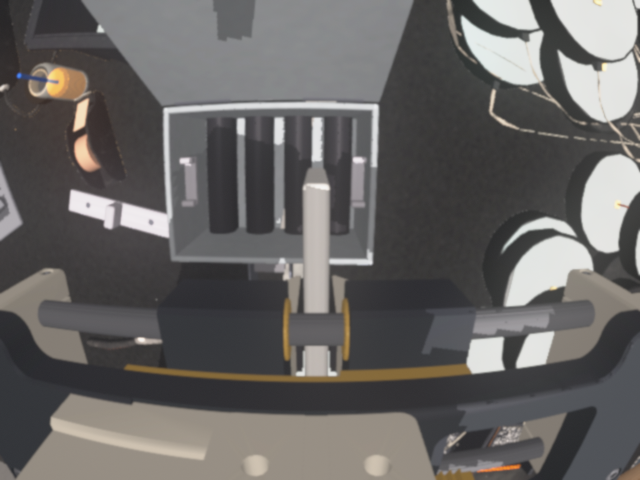

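Inside the case I see black ridges at columns ≈(208–237), (245–274), (286–311) and (325–352), rim corners at (164,104), (378,101), (172,261) and (371,263), and ledges at (190,183) and (358,182). I'll measure the ridges accurately.

Run:
```python
from h import *
z=np.load("w5.npz");c=tuple(z[k] for k in z.files)
g=cv2.cvtColor(cv2.imread("pics/w5.png"),cv2.COLOR_BGR2GRAY).astype(float)
inv=lambda P:((np.array(P)-CC)@CX*1e3,(np.array(P)-CC)@CY*1e3)
for r0 in(125,140,165):
    p=g[r0-4:r0+5,195:365].mean(0);m=p<60
    e=np.flatnonzero(np.diff(m.astype(int)))+195.5
    print(r0,e,[round(inv(onz("wrist",(x,r0),.038,c))[1],1) for x in e])
q=[("RL",164,104),("RR",378,101),("FL",172,261),("FR",371,263)]
for n,x,y in q: print(n,np.round(inv(onz("wrist",(x,y),.126,c)),1))
for x,y in((184,158),(184,205),(364,158),(363,205)): print("ledge",np.round(inv(onz("wrist",(x,y),.099,c)),1))
for col in(300,222): # front/back extents of rim
    p=g[:,col-2:col+3].mean(1);print(col,[(int(i),int(p[i])) for i in range(96,112)],[(int(i),int(p[i])) for i in range(252,270)])
# held plate: column of top edge
```

```text
125 [231.5 234.5] [np.float64(50.1), np.float64(46.8)]
140 [208.5 215.5 220.5 235.5 246.5 247.5] [np.float64(76.6), np.float64(68.5), np.float64(62.7), np.float64(45.8), np.float64(33.5), np.float64(32.4)]
165 [207.5 235.5 245.5 272.5 285.5 292.5 347.5 348.5] [np.float64(78.4), np.float64(46.2), np.float64(35.0), np.float64(5.2), np.float64(-8.9), np.float64(-16.5), np.float64(-76.0), np.float64(-77.1)]
RL [69.2 92.6]
RR [ 67.5 -93.3]
FL [-75.3  93.2]
FR [-75.2 -91.8]
ledge [18.8 84. ]
ledge [-26.9  86.3]
ledge [ 17.1 -85.8]
ledge [-27.  -86.1]
300 [(96, 135), (97, 134), (98, 129), (99, 114), (100, 98), (101, 123), (102, 177), (103, 214), (104, 223), (105, 224), (106, 219), (107, 197), (108, 157), (109, 119), (110, 104), (111, 100)] [(252, 107), (253, 107), (254, 107), (255, 107), (256, 108), (257, 114), (258, 125), (259, 135), (260, 139), (261, 138), (262, 143), (263, 161), (264, 184), (265, 192), (266, 191), (267, 190), (268, 189), (269, 189)]
222 [(96, 132), (97, 132), (98, 129), (99, 125), (100, 116), (101, 106), (102, 99), (103, 126), (104, 178), (105, 213), (106, 221), (107, 221), (108, 211), (109, 180), (110, 137), (111, 106)] [(252, 101), (253, 102), (254, 102), (255, 104), (256, 112), (257, 123), (258, 132), (259, 135), (260, 132), (261, 118), (262, 92), (263, 65), (264, 51), (265, 48), (266, 47), (267, 46), (268, 47), (269, 46)]
```

```bash
sed -i 's/^YC=.*/YC=.19/; s/^CC=np.array(\[.5714,-.1997,0\])/CC=np.array([.5678,-.2004,0])/' h.py
python3 - <<'E'
from h import *
delta((*(CC+CY*-.044)[:2],.085),RD(YC))
E
```

```text
turn [ 0.0021  0.0001 -0.0073] shift [ 0.0352  0.0052 -0.2165] pos [ 0.5409 -0.2488  0.3015] deg 0.6848297017974248
```

Emit:
arm_command(
  deltas=[0.002, 0, -0.007, 0.035, 0.005, -0.03, 5, 0.002, 0, -0.007, 0.035, 0.005, -0.07, 5, 0.002, 0, -0.007, 0.035, 0.005, -0.07, 5, 0.002, 0, -0.007, 0.035, 0.005, -0.1, 5, 0.002, 0, -0.007, 0.035, 0.005, -0.13, 5, 0.002, 0, -0.007, 0.035, 0.005, -0.16, 5, 0.002, 0, -0.007, 0.035, 0.005, -0.176, 5, 0.002, 0, -0.007, 0.035, 0.005, -0.176, 5],
)

```text
clock: 17.3
position: [0.575, -0.245, 0.1245]
ee_rot: [-3.127, -0.293, 0.005]
force: [-0.4, -0.0, -1.1]
width: 0.104
gripper_force: 30.0
```

Run:
```python
from h import *
delta((*(CC+CY*-.044)[:2],.085),RD(YC));print(sensors.observe()["force"])
```

```text
turn [-0.0004 -0.0019  0.0021] shift [ 0.0011  0.0014 -0.0395] pos [ 0.575  -0.245   0.1245] deg 0.2624592418894088
[-0.3660874  -0.00693066 -1.14576526]
```

Emit:
arm_command(
  deltas=[0, 0, 0, 0.001, 0.001, -0.006, 5, 0, 0, 0, 0.001, 0.001, -0.012, 5, 0, 0, 0, 0.001, 0.001, -0.018, 5, 0, 0, 0, 0.001, 0.001, -0.022, 5],
)

```text
clock: 17.7
position: [0.5772, -0.244, 0.1032]
ee_rot: [3.128, 0.292, -0.0]
force: [0.3, -1.2, -2.3]
width: 0.11
gripper_force: 30.0
```

Emit:
arm_command(
  deltas=[0, 0, 0, 0, 0, -0.005, 5, 0, 0, 0, 0, 0, -0.01, 5, 0, 0, 0, 0, 0, -0.014, 5, 0, 0, 0, 0, 0, -0.018, 5, 0, 0, 0, 0, 0, -0.018, 5],
)

```text
clock: 18.2
position: [0.5768, -0.2438, 0.0845]
ee_rot: [-3.128, -0.292, 0.002]
force: [-0.4, -0.0, -2.9]
width: 0.104
gripper_force: 30.0
```

The plate is in the slot without contact. I'll release with a small opening, rise, and check.

Emit:
arm_command(
  deltas=[0, 0, 0, 0, 0, 0, 16, 0, 0, 0, 0, 0, 0, 16, 0, 0, 0, 0, 0, 0, 16, 0, 0, 0, 0, 0, 0, 16, 0, 0, 0, 0, 0, 0.03, 16, 0, 0, 0, 0, 0, 0.07, 16, 0, 0, 0, 0, 0, 0.12, 16, 0, 0, 0, 0, 0, 0.17, 16, 0, 0, 0, -0.05, -0.01, 0.215, 22, 0, 0, 0, -0.05, 0.03, 0.215, 22, 0, 0, 0, -0.05, 0.03, 0.215, 22],
)

```text
clock: 19.3
position: [0.5271, -0.2095, 0.3037]
ee_rot: [3.127, 0.298, 0.006]
force: [1.4, 0.8, -1.7]
width: 0.236
gripper_force: 0.0
```

Run:
```python
from h import *
c=cal("wrist");im=optics.get_image("wrist");np.savez("w6.npz",*c)
cv2.imwrite("pics/w6.png",cv2.resize(im[60:320,120:420],None,fx=2,fy=2))
for z in(.081,.088): print([((proj("wrist",CC+CX*a+CY*-.044+Z_*z,c)-[120,60])*2).round(0) for a in(-.055,.055)])
s=sensors.observe();delta((.41,.235,.33),RD(YC));print(s["width"])
```

```text
[array([478., 334.]), array([481., 113.])]
[array([479., 338.]), array([483., 112.])]
turn [0.0007 0.0015 0.0005] shift [-0.1173  0.4466  0.0277] pos [ 0.5273 -0.2116  0.3023] deg 0.15713711738571387
0.24110099543364774
```

View pics/w6.png

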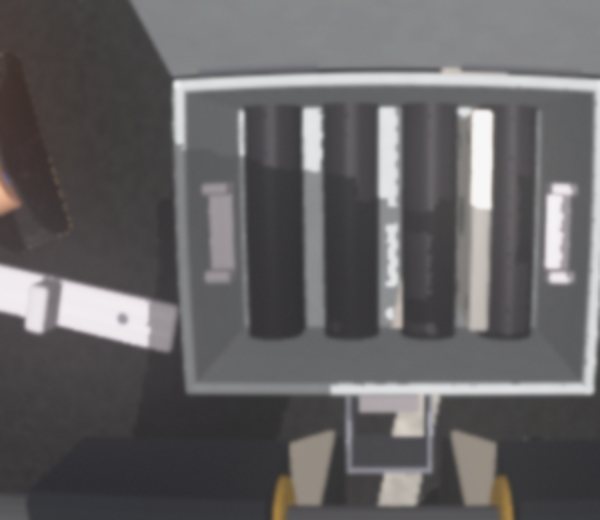

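Plate C stands in the -y slot, with its edge at crop columns 470–492 and rows 112–332, matching the prediction for fully down. Next is plate B.

Run:
```python
from h import *
R0=Ro.from_rotvec(sensors.observe()["ee_rot"]);w=(Ro.from_matrix(RG)*R0.inv()).as_rotvec();print(w/2/(np.pi/2))
for k in "BA":
  T=np.array(TOP[k]);print(T+.1*pz,T+.03*pz,T-.006*pz)
```

```text
[-0.05781958 -0.13830387  0.62099649]
[0.41765992 0.24991179 0.1806061 ] [0.44015798 0.26530354 0.11613183] [0.4517284  0.27321929 0.08297363]
[0.45655992 0.27811179 0.1806061 ] [0.47905798 0.29350354 0.11613183] [0.4906284  0.30141929 0.08297363]
```

Emit:
arm_command(
  deltas=[-0.06, -0.14, 0.62, -0.02, 0.04, 0.02, 22, -0.06, -0.14, 0.62, -0.04, 0.08, 0.02, 22, -0.06, -0.14, 0.62, -0.05, 0.12, 0.03, 22, -0.06, -0.14, 0.62, -0.05, 0.16, 0.03, 22, -0.06, -0.14, 0.62, -0.05, 0.2, 0.03, 22, -0.06, -0.14, 0.62, -0.06, 0.24, 0.03, 22, -0.06, -0.14, 0.62, -0.06, 0.28, 0.03, 22, -0.06, -0.14, 0.62, -0.06, 0.3, 0.03, 22],
)

```text
clock: 20.15
position: [0.4663, 0.089, 0.3304]
ee_rot: [2.513, 1.666, 0.307]
force: [0.4, -0.7, 0.5]
width: 0.239
gripper_force: 0.0
```

Run:
```python
from h import *
delta(np.array(TOP["B"])+.08*pz,RG)
```

```text
turn [-0.0565 -0.1357  0.6201] shift [-0.0422  0.1653 -0.1682] pos [0.4663 0.089  0.3304] deg 57.35870774302139
```

Emit:
arm_command(
  deltas=[-0.057, -0.136, 0.62, -0.02, 0.04, 0, 22, -0.057, -0.136, 0.62, -0.042, 0.08, 0, 22, -0.057, -0.136, 0.62, -0.042, 0.12, 0, 22, -0.057, -0.136, 0.62, -0.042, 0.165, 0, 22, -0.057, -0.136, 0.62, -0.042, 0.165, 0, 22, -0.057, -0.136, 0.62, -0.042, 0.165, 0, 22, -0.057, -0.136, 0.62, -0.042, 0.165, -0.03, 22, -0.057, -0.136, 0.62, -0.042, 0.165, -0.07, 22, -0.057, -0.136, 0.62, -0.042, 0.165, -0.11, 22, -0.057, -0.136, 0.62, -0.042, 0.165, -0.14, 22, -0.057, -0.136, 0.62, -0.042, 0.165, -0.168, 22, -0.057, -0.136, 0.62, -0.042, 0.165, -0.168, 22, -0.057, -0.136, 0.62, -0.042, 0.165, -0.168, 22],
)

```text
clock: 21.45
position: [0.4249, 0.2519, 0.1624]
ee_rot: [1.365, 2.571, 0.52]
force: [0.5, 0.7, 0.6]
width: 0.241
gripper_force: 0.0
```

Run:
```python
from h import *
T=np.array(TOP["B"]);delta(T+.03*pz,RG);delta(T-.006*pz,RG)
```

```text
turn [-0.0001 -0.0012  0.0031] shift [ 0.0153  0.0135 -0.0463] pos [0.4249 0.2519 0.1624] deg 0.29737554273946903
turn [-0.0001 -0.0012  0.0031] shift [ 0.0268  0.0214 -0.0795] pos [0.4249 0.2519 0.1624] deg 0.29737554273946903
```

Emit:
arm_command(
  deltas=[0, 0, 0, 0.008, 0.007, -0.023, 22, 0, 0, 0, 0.0145, 0.013, -0.046, 22, 0, 0, 0, 0.0175, 0.015, -0.055, 22, 0, 0, 0, 0.021, 0.0175, -0.064, 22, 0, 0, 0, 0.024, 0.0195, -0.073, 22, 0, 0, 0, 0.026, 0.021, -0.081, 22, 0, 0, 0, 0.026, 0.021, -0.081, 22, 0, 0, 0, 0.026, 0.021, -0.081, 5, 0, 0, 0, 0.026, 0.021, -0.081, 5, 0, 0, 0, 0.026, 0.021, -0.081, 5, 0, 0, 0, 0.026, 0.021, -0.081, 5, 0, 0, 0, 0.026, 0.021, -0.081, 5],
)

```text
clock: 22.65
position: [0.4519, 0.2721, 0.0824]
ee_rot: [1.366, 2.567, 0.522]
force: [-1.2, -2.6, 7.9]
width: 0.107
gripper_force: 30.0
```

Emit:
arm_command(
  deltas=[0, 0, 0, -0.005, -0.003, 0.015, 5, 0, 0, 0, -0.012, -0.008, 0.035, 5, 0, 0, 0, -0.021, -0.014, 0.06, 5, 0, 0, 0, -0.032, -0.022, 0.092, 5, 0, 0, 0, -0.032, -0.022, 0.13, 5, 0, 0, 0, -0.032, -0.022, 0.17, 5, 0, 0, 0, -0.03, -0.04, 0.21, 5, 0, 0, 0, -0.03, -0.06, 0.24, 5, 0, 0, 0, -0.03, -0.06, 0.24, 5],
)

```text
clock: 23.55
position: [0.4213, 0.2113, 0.3226]
ee_rot: [1.366, 2.567, 0.52]
force: [-0.0, -0.3, -3.0]
width: 0.108
gripper_force: 30.0
```

Emit:
arm_command(
  deltas=[0.06, 0.14, -0.62, 0.0, -0.05, 0.0, 5, 0.06, 0.14, -0.62, 0.0, -0.1, 0.0, 5, 0.06, 0.14, -0.62, 0.02, -0.14, 0.0, 5, 0.06, 0.14, -0.62, 0.04, -0.18, 0.0, 5, 0.06, 0.14, -0.62, 0.06, -0.22, 0.0, 5, 0.06, 0.14, -0.62, 0.08, -0.26, 0.0, 5, 0.06, 0.14, -0.62, 0.08, -0.26, 0.0, 5, 0.06, 0.14, -0.62, 0.08, -0.26, 0.0, 5],
)

```text
clock: 24.35
position: [0.5012, -0.0479, 0.3209]
ee_rot: [2.53, 1.66, 0.308]
force: [0.3, 0.4, -2.6]
width: 0.105
gripper_force: 30.0
```

Run:
```python
from h import *
print(sensors.observe()["width"]);delta((*CC[:2],.24),RD(YC))
```

```text
0.10487598578528114
turn [ 0.0532  0.1398 -0.6157] shift [ 0.0666 -0.1525 -0.0809] pos [ 0.5012 -0.0479  0.3209] deg 57.01965909458984
```

Emit:
arm_command(
  deltas=[0.053, 0.14, -0.616, 0.01, -0.03, 0, 5, 0.053, 0.14, -0.616, 0.03, -0.06, 0, 5, 0.053, 0.14, -0.616, 0.05, -0.1, 0, 5, 0.053, 0.14, -0.616, 0.067, -0.13, 0, 5, 0.053, 0.14, -0.616, 0.067, -0.153, 0, 5, 0.053, 0.14, -0.616, 0.067, -0.153, 0, 5, 0.053, 0.14, -0.616, 0.067, -0.153, 0, 5, 0.053, 0.14, -0.616, 0.067, -0.153, -0.04, 5, 0.053, 0.14, -0.616, 0.067, -0.153, -0.08, 5, 0.053, 0.14, -0.616, 0.067, -0.153, -0.08, 5, 0.053, 0.14, -0.616, 0.067, -0.153, -0.08, 5],
)

```text
clock: 25.45
position: [0.5678, -0.2, 0.2423]
ee_rot: [3.126, 0.305, -0.002]
force: [1.1, -0.0, -0.3]
width: 0.107
gripper_force: 30.0
```

Run:
```python
from h import *
delta((*CC[:2],.085),RD(YC))
```

```text
turn [ 0.0007 -0.0009 -0.003 ] shift [-0.     -0.0004 -0.1573] pos [ 0.5678 -0.2     0.2423] deg 0.2911388098708635
```

Emit:
arm_command(
  deltas=[0, 0, -0.003, 0, 0, -0.04, 5, 0, 0, -0.003, 0, 0, -0.08, 5, 0, 0, -0.003, 0, 0, -0.115, 5, 0, 0, -0.003, 0, 0, -0.121, 5, 0, 0, -0.003, 0, 0, -0.127, 5, 0, 0, -0.003, 0, 0, -0.133, 5, 0, 0, -0.003, 0, 0, -0.139, 5],
)

```text
clock: 26.15
position: [0.5696, -0.2011, 0.1041]
ee_rot: [3.124, 0.293, 0.003]
force: [0.3, 1.1, -1.4]
width: 0.113
gripper_force: 30.0
```

Emit:
arm_command(
  deltas=[0, 0, 0, 0, 0, -0.005, 5, 0, 0, 0, 0, 0, -0.01, 5, 0, 0, 0, 0, 0, -0.014, 5, 0, 0, 0, 0, 0, -0.018, 5, 0, 0, 0, 0, 0, -0.018, 5],
)

```text
clock: 26.65
position: [0.5678, -0.2008, 0.0836]
ee_rot: [3.126, 0.293, -0.004]
force: [0.2, 0.7, -1.7]
width: 0.108
gripper_force: 30.0
```

Free again, so release, rise, and head to plate A (same route).

Emit:
arm_command(
  deltas=[0, 0, 0, 0, 0, 0, 16, 0, 0, 0, 0, 0, 0, 16, 0, 0, 0, 0, 0, 0, 16, 0, 0, 0, 0, 0, 0, 16, 0, 0, 0, 0, 0, 0.03, 16, 0, 0, 0, 0, 0, 0.07, 16, 0, 0, 0, 0, 0, 0.12, 16, 0, 0, 0, 0, 0, 0.17, 16, 0, 0, 0, -0.04, -0.01, 0.215, 22, 0, 0, 0, -0.04, -0.01, 0.215, 22, 0, 0, 0, -0.04, -0.01, 0.215, 22],
)

```text
clock: 27.75
position: [0.5278, -0.2118, 0.3009]
ee_rot: [3.123, 0.29, 0.001]
force: [-0.1, -0.7, -0.1]
width: 0.24
gripper_force: 0.0
```

Run:
```python
from h import *
c=cal("wrist");im=optics.get_image("wrist");np.savez("w7.npz",*c)
cv2.imwrite("pics/w7.png",im);print(sensors.observe()["position"])
g=cv2.cvtColor(im,cv2.COLOR_BGR2GRAY).astype(float)
for Y in(-.044,0): 
  for z in (.081,.0885): print(Y,z,[proj("wrist",CC+CX*a+CY*Y+Z_*z,c).round(1) for a in(-.055,.055)])
cv2.imwrite("pics/w7c.png",cv2.resize(im[60:300,160:400],None,fx=2,fy=2))
```

```text
[ 0.52788665 -0.21131147  0.29918023]
-0.044 0.081 [array([356. , 227.2]), array([357.2, 115.6])]
-0.044 0.0885 [array([356.9, 228.9]), array([358.1, 115. ])]
0 0.081 [array([311.9, 227.4]), array([311.1, 115.3])]
0 0.0885 [array([311.9, 229.1]), array([311.1, 114.7])]
```

Emit:
arm_command(
  deltas=[-0.06, -0.14, 0.62, -0.01, 0.05, 0.02, 22, -0.06, -0.14, 0.62, -0.02, 0.1, 0.02, 22, -0.06, -0.14, 0.62, -0.03, 0.14, 0.03, 22, -0.06, -0.14, 0.62, -0.04, 0.18, 0.03, 22, -0.06, -0.14, 0.62, -0.05, 0.22, 0.03, 22, -0.06, -0.14, 0.62, -0.06, 0.26, 0.03, 22, -0.06, -0.14, 0.62, -0.06, 0.3, 0.03, 22, -0.06, -0.14, 0.62, -0.06, 0.3, 0.03, 22],
)

```text
clock: 28.6
position: [0.4666, 0.0947, 0.3283]
ee_rot: [2.51, 1.673, 0.307]
force: [0.1, -0.3, 0.4]
width: 0.239
gripper_force: 0.0
```

Run:
```python
from h import *
delta(np.array(TOP["A"])+.08*pz,RG)
```

```text
turn [-0.0562 -0.1359  0.6171] shift [-0.0036  0.1878 -0.1661] pos [0.4666 0.0947 0.3283] deg 57.09102280557918
```

View pics/w7c.png

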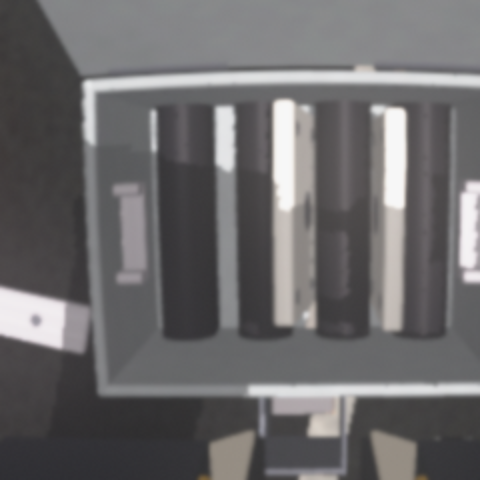

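Plate C looks right, but B's top edge (crop columns 273–294) is about 9 mm to +y of where it should be, so it's leaning and perhaps not down. I'll go back to straighten it and press it down before continuing.

Emit:
arm_command(
  deltas=[0.06, 0.14, -0.62, 0.02, -0.05, -0.01, 26, 0.06, 0.14, -0.62, 0.04, -0.1, -0.02, 26, 0.06, 0.14, -0.62, 0.06, -0.15, -0.04, 26, 0.06, 0.14, -0.62, 0.08, -0.2, -0.06, 26, 0.06, 0.14, -0.62, 0.1, -0.25, -0.08, 26, 0.06, 0.14, -0.62, 0.103, -0.287, -0.1, 26, 0.06, 0.14, -0.62, 0.103, -0.287, -0.12, 26, 0.06, 0.14, -0.62, 0.103, -0.287, -0.14, 26, 0.06, 0.14, -0.62, 0.103, -0.287, -0.14, 26, 0.06, 0.14, -0.62, 0.103, -0.287, -0.14, 26],
)

```text
clock: 29.6
position: [0.5709, -0.1969, 0.1881]
ee_rot: [3.127, 0.295, -0.006]
force: [0.4, 1.0, 0.7]
width: 0.283
gripper_force: 0.0
```

Run:
```python
from h import *
z=np.load("w7.npz");c=tuple(z[k] for k in z.files)
for zz in(.078,.083,.09):
  for nm,x in(("B",301.8),("C",358)): 
    P=[onz("wrist",(x,r),zz,c) for r in((109,223) if nm=="B" else(114,225))];print(nm,zz,[(((p-CC)@CX*1e3).round(1),((p-CC)@CY*1e3).round(1)) for p in P],np.linalg.norm(P[0]-P[1]).round(4))
delta((*(CC+CY*.004)[:2],.1),RD(YC))
```

```text
B 0.078 [(np.float64(61.5), np.float64(8.9)), (np.float64(-51.1), np.float64(10.1))] 0.1126
C 0.078 [(np.float64(56.8), np.float64(-45.2)), (np.float64(-53.5), np.float64(-46.3))] 0.1103
B 0.083 [(np.float64(61.1), np.float64(8.8)), (np.float64(-50.0), np.float64(9.9))] 0.1111
C 0.083 [(np.float64(56.4), np.float64(-44.6)), (np.float64(-52.3), np.float64(-45.7))] 0.1087
B 0.09 [(np.float64(60.4), np.float64(8.5)), (np.float64(-48.5), np.float64(9.7))] 0.1089
C 0.09 [(np.float64(55.9), np.float64(-43.8)), (np.float64(-50.7), np.float64(-44.9))] 0.1066
turn [ 0.0005 -0.0023  0.0011] shift [-0.0038  0.0005 -0.0881] pos [ 0.5709 -0.1969  0.1881] deg 0.233626896730149
```

Run:
```python
from h import *
delta((*(CC+CY*.008)[:2],.09),RD(YC));print(CY*.008)
```

```text
turn [ 0.0005 -0.0023  0.0011] shift [-0.0046  0.0044 -0.0981] pos [ 0.5709 -0.1969  0.1881] deg 0.233626896730149
[-0.00151087  0.00785603  0.        ]
```

Emit:
arm_command(
  deltas=[0, -0.002, 0, -0.005, 0.004, -0.04, 26, 0, -0.002, 0, -0.005, 0.004, -0.065, 26, 0, -0.002, 0, -0.005, 0.004, -0.08, 26, 0, -0.002, 0, -0.005, 0.004, -0.09, 26, 0, -0.002, 0, -0.005, 0.004, -0.098, 26, 0, -0.002, 0, -0.005, 0.004, -0.098, 26, 0, -0.002, 0, -0.005, 0.004, -0.098, 5, 0, -0.002, 0, -0.005, 0.004, -0.098, 5, 0, -0.002, 0, -0.005, 0.004, -0.098, 5, 0, -0.002, 0, -0.005, 0.004, -0.098, 5],
  force=8,
)

```text
clock: 30.6
position: [0.5667, -0.1941, 0.0919]
ee_rot: [3.125, 0.293, 0.004]
force: [0.2, -0.2, 3.1]
width: 0.116
gripper_force: 7.9
```

Emit:
arm_command(
  deltas=[0, 0, 0, 0, -0.001, 0, 5, 0, 0, 0, 0.001, -0.004, 0, 5, 0, 0, 0, 0.0015, -0.008, 0, 5, 0, 0, 0, 0.0015, -0.008, 0, 5],
)

```text
clock: 31.0
position: [0.5684, -0.2022, 0.0917]
ee_rot: [3.125, 0.292, 0.005]
force: [1.0, 2.2, 5.8]
width: 0.111
gripper_force: 8.0
```

Emit:
arm_command(
  deltas=[0, 0, 0, 0, 0.001, -0.003, 5, 0, 0, 0, 0, 0.001, -0.006, 5, 0, 0, 0, 0, 0.001, -0.008, 5, 0, 0, 0, 0, 0.001, -0.008, 5],
)

```text
clock: 31.4
position: [0.5683, -0.2009, 0.0838]
ee_rot: [3.125, 0.293, 0.005]
force: [1.2, 0.2, 7.5]
width: 0.105
gripper_force: 8.0
```

Emit:
arm_command(
  deltas=[0, 0, 0, 0, 0, 0, 14, 0, 0, 0, 0, 0, 0, 14, 0, 0, 0, 0, 0, 0, 16, 0, 0, 0, 0, 0, 0.02, 16, 0, 0, 0, 0, 0, 0.06, 16, 0, 0, 0, 0, 0, 0.08, 0, 0, 0, 0, 0, 0, 0.08, 0, 0, 0, 0, 0, 0, 0.08, 0, 0, 0, 0, -0.04, -0.01, 0.215, 0, 0, 0, 0, -0.04, -0.01, 0.215, 0, 0, 0, 0, -0.04, -0.01, 0.215, 0, 0, 0, 0, -0.04, -0.01, 0.215, 0],
)

```text
clock: 32.6
position: [0.5284, -0.2118, 0.3024]
ee_rot: [3.122, 0.29, 0.011]
force: [0.1, -0.6, -0.2]
width: 0.005
gripper_force: 0.0
```

```bash
cat >> h.py <<'E'
def platelook(tag):
    c=cal("wrist");im=optics.get_image("wrist");np.savez(tag+".npz",*c);cv2.imwrite("pics/"+tag+".png",im)
    g=cv2.cvtColor(im,cv2.COLOR_BGR2GRAY)
    def prof(X,z=.081):
        Ys=np.arange(-.075,.076,.002);return [(int(round(Y*1e3)),int(g[int(round(v)),int(round(u))])) for Y in Ys for u,v in [proj("wrist",CC+CX*X+CY*Y+Z_*z,c)]]
    for X in(-.03,.03): print(X,' '.join(f"{a}:{b}" for a,b in prof(X)))
    for Y in(-.044,0,.044):
        print("ends",Y,' '.join(f"{int(round(X*1e3))}:{g[int(round(v)),int(round(u))]}" for X in np.arange(-.07,.071,.004) for u,v in [proj("wrist",CC+CX*X+CY*Y+Z_*.081,c)]))
E
python3 - <<'E'
from h import *
platelook("w8")
E
```

```text
-0.03 -75:104 -73:133 -71:127 -69:73 -67:75 -65:76 -63:81 -61:88 -59:94 -57:89 -55:81 -53:77 -51:75 -49:101 -47:172 -45:192 -43:194 -41:193 -39:160 -37:129 -35:125 -33:103 -31:75 -29:65 -27:65 -25:66 -23:66 -21:75 -19:90 -17:80 -15:75 -13:73 -11:71 -9:69 -7:104 -5:155 -3:150 -1:167 1:161 3:138 5:153 7:185 9:194 11:190 13:185 15:134 17:67 19:63 21:62 23:61 25:60 27:59 29:57 31:59 33:100 35:140 37:142 39:142 41:136 43:84 45:53 47:54 49:55 51:55 53:56 55:56 57:58 59:58 61:58 63:57 65:56 67:55 69:56 71:87 73:117 75:95
0.03 -75:103 -73:125 -71:114 -69:80 -67:82 -65:84 -63:88 -61:98 -59:107 -57:100 -55:91 -53:85 -51:98 -49:232 -47:247 -45:247 -43:247 -41:247 -39:188 -37:130 -35:129 -33:113 -31:82 -29:82 -27:84 -25:87 -23:92 -21:102 -19:106 -17:91 -15:85 -13:83 -11:81 -9:79 -7:81 -5:122 -3:164 -1:170 1:170 3:172 5:214 7:247 9:247 11:247 13:241 15:126 17:90 19:101 21:97 23:84 25:79 27:77 29:75 31:74 33:113 35:202 37:228 39:227 41:206 43:82 45:65 47:68 49:70 51:71 53:73 55:79 57:88 59:88 61:73 63:61 65:59 67:58 69:59 71:91 73:119 75:98
ends -0.044 -70:104 -66:106 -62:104 -58:104 -54:98 -50:188 -46:190 -42:190 -38:191 -34:192 -30:193 -26:193 -22:194 -18:196 -14:196 -10:197 -6:198 -2:198 2:199 6:200 10:244 14:247 18:247 22:247 26:247 30:247 34:247 38:247 42:247 46:247 50:247 54:247 58:142 62:105 66:106 70:218
ends 0 -70:105 -66:104 -62:104 -58:104 -54:105 -50:137 -46:203 -42:150 -38:140 -34:165 -30:167 -26:167 -22:167 -18:168 -14:168 -10:170 -6:168 -2:131 2:123 6:127 10:152 14:160 18:169 22:169 26:169 30:170 34:169 38:169 42:170 46:169 50:170 54:177 58:159 62:104 66:105 70:211
ends 0.044 -70:103 -66:103 -62:103 -58:102 -54:89 -50:53 -46:55 -42:54 -38:55 -34:58 -30:57 -26:61 -22:62 -18:56 -14:57 -10:58 -6:58 -2:60 2:60 6:63 10:65 14:66 18:69 22:61 26:61 30:63 34:66 38:67 42:68 46:71 50:72 54:72 58:78 62:101 66:100 70:202
```

B leans by about 10 mm at its top again. A touch on its top edge with closed fingers will tell its height: 81 mm means it is down.

Run:
```python
from h import *
delta((*(CC+CY*.009+CX*.005)[:2],.115),RD(YC))
```

```text
turn [0.0026 0.0027 0.0028] shift [ 0.0431  0.0209 -0.1846] pos [ 0.5279 -0.2115  0.2996] deg 0.4221136196656107
```

Emit:
arm_command(
  deltas=[0.003, 0.003, 0.003, 0.043, 0.021, -0.04, 0, 0.003, 0.003, 0.003, 0.043, 0.021, -0.09, 0, 0.003, 0.003, 0.003, 0.043, 0.021, -0.14, 0, 0.003, 0.003, 0.003, 0.043, 0.021, -0.175, 0, 0.003, 0.003, 0.003, 0.043, 0.021, -0.182, 0, 0.003, 0.003, 0.003, 0.043, 0.021, -0.185, 0, 0.003, 0.003, 0.003, 0.043, 0.021, -0.188, 0],
)

```text
clock: 33.35
position: [0.5717, -0.1898, 0.1114]
ee_rot: [-3.125, -0.301, 0.002]
force: [0.2, -0.7, 0.9]
width: 0.007
gripper_force: 0.0
```

Emit:
arm_command(
  deltas=[0, 0, 0, 0, 0, -0.003, 0, 0, 0, 0, 0, 0, -0.006, 0],
)

```text
clock: 33.55
position: [0.5716, -0.1902, 0.1057]
ee_rot: [-3.126, -0.3, 0.0]
force: [-0.9, -0.3, -0.9]
width: 0.009
gripper_force: 0.0
```

Emit:
arm_command(
  deltas=[0, 0, 0, 0, 0, -0.002, 0, 0, 0, 0, 0, 0, -0.004, 0],
)

```text
clock: 33.75
position: [0.5713, -0.1902, 0.1019]
ee_rot: [-3.126, -0.3, 0.002]
force: [-7.1, -0.0, 28.5]
width: 0.005
gripper_force: 13.7
```

Contact is at fingertip height ≈83 mm, so B is fully down and only leaning. One firmer pinch while it sits on the floor should stand it upright.

Emit:
arm_command(
  deltas=[0, 0, 0, 0, 0, 0.03, 26, 0, 0, 0, 0, 0, 0.03, 26, 0, 0, 0, 0, 0, 0.03, 26, 0, 0, 0, 0, 0, 0.03, 26, 0, 0, 0, 0, -0.001, 0.01, 26, 0, 0, 0, 0, -0.001, -0.01, 26, 0, 0, 0, 0, -0.001, -0.018, 26, 0, 0, 0, 0, -0.001, -0.018, 26, 0, 0, 0, 0, -0.001, -0.018, 5, 0, 0, 0, 0, -0.001, -0.018, 5, 0, 0, 0, 0, -0.001, -0.018, 5, 0, 0, 0, 0, -0.001, -0.018, 5],
  force=30,
)

```text
clock: 34.95
position: [0.5712, -0.1929, 0.0829]
ee_rot: [3.127, 0.298, -0.002]
force: [1.8, -4.8, -0.7]
width: 0.121
gripper_force: 28.8
```

Run:
```python
from h import *
delta((*(CC+CX*.005)[:2],.084),RD(YC));print(sensors.observe()["width"]*92)
```

```text
turn [ 0.0002 -0.0008 -0.0001] shift [ 0.0015 -0.0065  0.0011] pos [ 0.5712 -0.1929  0.0829] deg 0.07713495987799888
11.138905756956092
```

Emit:
arm_command(
  deltas=[0, 0, 0, 0.0005, -0.003, 0.001, 5, 0, 0, 0, 0.001, -0.006, 0.001, 5, 0, 0, 0, 0.0015, -0.0075, 0.001, 5, 0, 0, 0, 0.0015, -0.0075, 0.001, 5, 0, 0, 0, 0.0015, -0.0075, 0.001, 5, 0, 0, 0, 0.0015, -0.0075, 0.001, 5],
)

```text
clock: 35.55
position: [0.5719, -0.1981, 0.0833]
ee_rot: [-3.124, -0.301, 0.005]
force: [-2.2, -0.4, 4.4]
width: 0.105
gripper_force: 30.0
```

Emit:
arm_command(
  deltas=[0, 0, 0, 0, 0, 0, 11, 0, 0, 0, 0, 0, 0, 12, 0, 0, 0, 0, 0, 0, 14, 0, 0, 0, 0, 0, 0, 16, 0, 0, 0, 0, 0, 0, 16, 0, 0, 0, 0, 0, 0.02, 16, 0, 0, 0, 0, 0, 0.06, 16, 0, 0, 0, 0, 0, 0.12, 16, 0, 0, 0, -0.04, -0.01, 0.215, 22, 0, 0, 0, -0.04, -0.01, 0.215, 22, 0, 0, 0, -0.04, -0.01, 0.215, 22, 0, 0, 0, -0.04, -0.01, 0.215, 22],
)

```text
clock: 36.75
position: [0.5326, -0.209, 0.3007]
ee_rot: [3.127, 0.299, 0.002]
force: [-0.1, 0.1, -0.2]
width: 0.236
gripper_force: 0.0
```

Run:
```python
from h import *
platelook("w9")
R0=Ro.from_rotvec(sensors.observe()["ee_rot"])
```

```text
-0.03 -75:98 -73:119 -71:105 -69:66 -67:70 -65:72 -63:76 -61:87 -59:90 -57:83 -55:75 -53:71 -51:72 -49:125 -47:180 -45:191 -43:192 -41:188 -39:146 -37:124 -35:121 -33:94 -31:67 -29:62 -27:62 -25:63 -23:63 -21:63 -19:71 -17:76 -15:72 -13:66 -11:67 -9:64 -7:72 -5:155 -3:153 -1:178 1:191 3:192 5:189 7:144 9:73 11:59 13:59 15:60 17:60 19:60 21:60 23:59 25:57 27:57 29:56 31:60 33:105 35:140 37:142 39:142 41:133 43:77 45:53 47:53 49:53 51:54 53:56 55:56 57:57 59:58 61:57 63:56 65:56 67:56 69:56 71:90 73:116 75:96
0.03 -75:101 -73:120 -71:114 -69:75 -67:79 -65:83 -63:85 -61:95 -59:104 -57:98 -55:90 -53:85 -51:84 -49:169 -47:246 -45:247 -43:247 -41:246 -39:183 -37:131 -35:132 -33:124 -31:86 -29:84 -27:87 -25:89 -23:93 -21:102 -19:110 -17:95 -15:89 -13:86 -11:85 -9:83 -7:82 -5:119 -3:205 -1:247 1:247 3:247 5:245 7:149 9:78 11:81 13:83 15:86 17:86 19:80 21:78 23:76 25:73 27:72 29:70 31:73 33:124 35:144 37:144 39:144 41:132 43:84 45:63 47:66 49:64 51:65 53:65 55:65 57:68 59:68 61:67 63:64 65:62 67:61 69:62 71:102 73:117 75:97
ends -0.044 -70:102 -66:104 -62:102 -58:102 -54:93 -50:184 -46:188 -42:188 -38:190 -34:190 -30:192 -26:192 -22:193 -18:193 -14:194 -10:195 -6:196 -2:197 2:198 6:199 10:199 14:204 18:247 22:247 26:247 30:247 34:247 38:247 42:247 46:247 50:247 54:247 58:93 62:106 66:109 70:222
ends 0 -70:103 -66:102 -62:103 -58:102 -54:103 -50:174 -46:186 -42:187 -38:186 -34:188 -30:188 -26:189 -22:189 -18:191 -14:191 -10:192 -6:193 -2:194 2:195 6:195 10:196 14:245 18:247 22:247 26:247 30:247 34:247 38:247 42:247 46:247 50:247 54:247 58:220 62:109 66:108 70:224
ends 0.044 -70:102 -66:103 -62:102 -58:101 -54:94 -50:66 -46:68 -42:53 -38:54 -34:56 -30:55 -26:59 -22:59 -18:63 -14:64 -10:68 -6:69 -2:58 2:61 6:60 10:62 14:62 18:64 22:65 26:66 30:67 34:76 38:79 42:83 46:81 50:87 54:85 58:89 62:104 66:107 70:220
```

B now stands upright (edge from -2 to +8 mm). Now plate A, gripped nearer its top edge for a smaller drop.

Emit:
arm_command(
  deltas=[-0.06, -0.14, 0.62, -0.01, 0.05, 0.02, 22, -0.06, -0.14, 0.62, -0.02, 0.1, 0.02, 22, -0.06, -0.14, 0.62, -0.03, 0.14, 0.03, 22, -0.06, -0.14, 0.62, -0.04, 0.18, 0.03, 22, -0.06, -0.14, 0.62, -0.05, 0.22, 0.03, 22, -0.06, -0.14, 0.62, -0.06, 0.26, 0.03, 22, -0.06, -0.14, 0.62, -0.06, 0.3, 0.03, 22, -0.06, -0.14, 0.62, -0.06, 0.3, 0.03, 22],
)

```text
clock: 37.6
position: [0.4704, 0.097, 0.3272]
ee_rot: [2.509, 1.681, 0.302]
force: [0.6, 0.3, -1.0]
width: 0.234
gripper_force: 0.0
```

Run:
```python
from h import *
delta(np.array(TOP["A"])+.08*pz,RG)
```

```text
turn [-0.0543 -0.1388  0.6142] shift [-0.0074  0.1855 -0.165 ] pos [0.4704 0.097  0.3272] deg 56.88710845898838
```

Emit:
arm_command(
  deltas=[-0.054, -0.139, 0.614, -0.03, 0.04, 0, 22, -0.054, -0.139, 0.614, -0.03, 0.08, 0, 22, -0.054, -0.139, 0.614, -0.03, 0.12, 0, 22, -0.054, -0.139, 0.614, -0.02, 0.16, 0, 22, -0.054, -0.139, 0.614, -0.007, 0.185, 0, 22, -0.054, -0.139, 0.614, -0.007, 0.185, 0, 22, -0.054, -0.139, 0.614, -0.007, 0.185, -0.03, 22, -0.054, -0.139, 0.614, -0.007, 0.185, -0.07, 22, -0.054, -0.139, 0.614, -0.007, 0.185, -0.11, 22, -0.054, -0.139, 0.614, -0.007, 0.185, -0.14, 22, -0.054, -0.139, 0.614, -0.007, 0.185, -0.165, 22, -0.054, -0.139, 0.614, -0.007, 0.185, -0.165, 22, -0.054, -0.139, 0.614, -0.007, 0.185, -0.165, 22],
)

```text
clock: 38.9
position: [0.4644, 0.2769, 0.1625]
ee_rot: [1.371, 2.567, 0.522]
force: [0.4, -0.1, 0.2]
width: 0.236
gripper_force: 0.0
```

Run:
```python
from h import *
T=np.array(TOP["A"])-.001*px;delta(T+.03*pz,RG);delta(T-.002*pz,RG)
```

```text
turn [-0.0015 -0.0011  0.0063] shift [ 0.0139  0.0161 -0.0467] pos [0.4644 0.2769 0.1625] deg 0.5930573934892249
turn [-0.0015 -0.0011  0.0063] shift [ 0.0241  0.0231 -0.0762] pos [0.4644 0.2769 0.1625] deg 0.5930573934892249
```

Emit:
arm_command(
  deltas=[-0.0015, -0.001, 0.006, 0.007, 0.008, -0.023, 22, -0.0015, -0.001, 0.006, 0.014, 0.016, -0.046, 22, -0.0015, -0.001, 0.006, 0.017, 0.018, -0.055, 22, -0.0015, -0.001, 0.006, 0.02, 0.02, -0.064, 22, -0.0015, -0.001, 0.006, 0.023, 0.022, -0.072, 22, -0.0015, -0.001, 0.006, 0.024, 0.023, -0.076, 22, -0.0015, -0.001, 0.006, 0.024, 0.023, -0.076, 22, -0.0015, -0.001, 0.006, 0.024, 0.023, -0.076, 5, -0.0015, -0.001, 0.006, 0.024, 0.023, -0.076, 5, -0.0015, -0.001, 0.006, 0.024, 0.023, -0.076, 5, -0.0015, -0.001, 0.006, 0.024, 0.023, -0.076, 5, -0.0015, -0.001, 0.006, 0.024, 0.023, -0.076, 5],
)

```text
clock: 40.1
position: [0.4894, 0.2996, 0.0878]
ee_rot: [1.358, 2.569, 0.524]
force: [-2.5, -1.6, 6.5]
width: 0.107
gripper_force: 30.0
```

Emit:
arm_command(
  deltas=[0, 0, 0, -0.005, -0.003, 0.015, 5, 0, 0, 0, -0.012, -0.008, 0.035, 5, 0, 0, 0, -0.021, -0.014, 0.06, 5, 0, 0, 0, -0.032, -0.022, 0.092, 5, 0, 0, 0, -0.032, -0.022, 0.13, 5, 0, 0, 0, -0.05, -0.022, 0.17, 5, 0, 0, 0, -0.06, -0.06, 0.21, 5, 0, 0, 0, -0.07, -0.09, 0.24, 5, 0, 0, 0, -0.07, -0.09, 0.24, 5],
)

```text
clock: 41.0
position: [0.4215, 0.2158, 0.3125]
ee_rot: [1.369, 2.571, 0.502]
force: [-0.3, -1.4, -2.1]
width: 0.109
gripper_force: 30.0
```

Emit:
arm_command(
  deltas=[0.06, 0.14, -0.62, 0.0, -0.05, 0.0, 5, 0.06, 0.14, -0.62, 0.0, -0.1, 0.0, 5, 0.06, 0.14, -0.62, 0.02, -0.14, 0.0, 5, 0.06, 0.14, -0.62, 0.04, -0.18, 0.0, 5, 0.06, 0.14, -0.62, 0.06, -0.21, 0.0, 5, 0.06, 0.14, -0.62, 0.08, -0.24, 0.0, 5, 0.06, 0.14, -0.62, 0.08, -0.26, 0.0, 5, 0.06, 0.14, -0.62, 0.08, -0.26, 0.0, 5],
)

```text
clock: 41.8
position: [0.5024, -0.0462, 0.3115]
ee_rot: [2.539, 1.658, 0.289]
force: [0.0, -0.3, -1.8]
width: 0.105
gripper_force: 30.0
```

Run:
```python
from h import *
print(sensors.observe()["width"]);delta((*(CC+CY*.0445)[:2],.24),RD(YC))
```

```text
0.10508208582566428
turn [ 0.0509  0.131  -0.6131] shift [ 0.057  -0.1105 -0.0715] pos [ 0.5024 -0.0462  0.3115] deg 56.61137562223273
```

Emit:
arm_command(
  deltas=[0.051, 0.131, -0.613, 0.01, -0.03, 0, 5, 0.051, 0.131, -0.613, 0.03, -0.06, 0, 5, 0.051, 0.131, -0.613, 0.05, -0.09, 0, 5, 0.051, 0.131, -0.613, 0.057, -0.11, 0, 5, 0.051, 0.131, -0.613, 0.057, -0.11, 0, 5, 0.051, 0.131, -0.613, 0.057, -0.11, 0, 5, 0.051, 0.131, -0.613, 0.057, -0.11, 0, 5, 0.051, 0.131, -0.613, 0.057, -0.11, -0.03, 5, 0.051, 0.131, -0.613, 0.057, -0.11, -0.07, 5, 0.051, 0.131, -0.613, 0.057, -0.11, -0.07, 5, 0.051, 0.131, -0.613, 0.057, -0.11, -0.07, 5],
)

```text
clock: 42.9
position: [0.5588, -0.1528, 0.243]
ee_rot: [3.125, 0.311, 0.001]
force: [-0.5, -0.6, -0.6]
width: 0.109
gripper_force: 30.0
```

Run:
```python
from h import *
delta((*(CC+CY*.0445)[:2],.083),RD(YC))
```

```text
turn [ 0.0005  0.0003 -0.0052] shift [ 0.0006 -0.0039 -0.16  ] pos [ 0.5588 -0.1528  0.243 ] deg 0.4687688196764048
```

Emit:
arm_command(
  deltas=[0, 0, -0.005, 0.0005, -0.003, -0.04, 5, 0, 0, -0.005, 0.0005, -0.003, -0.08, 5, 0, 0, -0.005, 0.0005, -0.003, -0.108, 5, 0, 0, -0.005, 0.0005, -0.003, -0.108, 5, 0, 0, -0.005, 0.0005, -0.003, -0.108, 5],
)

```text
clock: 43.4
position: [0.561, -0.1564, 0.1367]
ee_rot: [3.125, 0.296, 0.006]
force: [-0.3, 0.4, -0.9]
width: 0.11
gripper_force: 30.0
```

Run:
```python
from h import *
delta((*(CC+CY*.0445)[:2],.083),RD(YC))
```

```text
turn [0.0012 0.0024 0.0008] shift [-0.0016 -0.0003 -0.0537] pos [ 0.561  -0.1564  0.1367] deg 0.24603915617775673
```

Emit:
arm_command(
  deltas=[0, 0, 0, 0, 0, -0.01, 5, 0, 0, 0, 0, 0, -0.017, 5, 0, 0, 0, 0, 0, -0.024, 5, 0, 0, 0, 0, 0, -0.031, 5],
)

```text
clock: 43.8
position: [0.5598, -0.1566, 0.1032]
ee_rot: [3.126, 0.295, 0.002]
force: [-1.2, -0.1, -2.0]
width: 0.11
gripper_force: 30.0
```

Emit:
arm_command(
  deltas=[0, 0, 0, 0, 0, -0.006, 5, 0, 0, 0, 0, 0, -0.012, 5, 0, 0, 0, 0, 0, -0.018, 5, 0, 0, 0, 0, 0, -0.0225, 5, 0, 0, 0, 0, 0, -0.0225, 5],
)

```text
clock: 44.3
position: [0.5593, -0.1565, 0.0801]
ee_rot: [3.126, 0.295, 0.0]
force: [0.1, -0.0, -2.3]
width: 0.108
gripper_force: 30.0
```

Emit:
arm_command(
  deltas=[0, 0, 0, 0, 0, 0, 11, 0, 0, 0, 0, 0, 0, 12, 0, 0, 0, 0, 0, 0, 14, 0, 0, 0, 0, 0, 0, 16, 0, 0, 0, 0, 0, 0, 16, 0, 0, 0, 0, 0, 0.02, 16, 0, 0, 0, 0, 0, 0.06, 16, 0, 0, 0, 0, 0, 0.12, 16, 0, 0, 0, -0.04, -0.05, 0.215, 30, 0, 0, 0, -0.04, -0.05, 0.22, 30, 0, 0, 0, -0.04, -0.05, 0.22, 30, 0, 0, 0, -0.04, -0.05, 0.22, 30],
)

```text
clock: 45.5
position: [0.5202, -0.2089, 0.3048]
ee_rot: [3.122, 0.289, 0.01]
force: [0.3, -0.0, -0.5]
width: 0.327
gripper_force: 0.0
```

Run:
```python
from h import *
platelook("w10");print(sensors.observe()["position"])
g=cv2.cvtColor(cv2.imread("pics/w10.png"),cv2.COLOR_BGR2GRAY)
im=optics.get_image("top");cv2.imwrite("pics/top10.png",im)
for b in rects(im,(328,200,410,260),110):
    P=np.array([onz("top",p,.008)[:2] for p in b]);print("bar",P.round(3).tolist(),P.mean(0).round(4),np.linalg.norm(P[1]-P[0]).round(4),np.linalg.norm(P[2]-P[1]).round(4))
```

```text
-0.03 -75:98 -73:108 -71:121 -69:78 -67:72 -65:76 -63:79 -61:86 -59:95 -57:90 -55:81 -53:76 -51:75 -49:108 -47:177 -45:193 -43:195 -41:193 -39:155 -37:128 -35:127 -33:114 -31:78 -29:68 -27:67 -25:69 -23:69 -21:70 -19:71 -17:74 -15:80 -13:77 -11:75 -9:73 -7:71 -5:101 -3:152 -1:181 1:193 3:195 5:192 7:147 9:66 11:67 13:67 15:67 17:67 19:69 21:69 23:67 25:66 27:65 29:64 31:64 33:85 35:121 37:126 39:136 41:178 43:193 45:193 47:190 49:153 51:70 53:61 55:62 57:63 59:64 61:62 63:60 65:60 67:59 69:59 71:85 73:111 75:114
0.03 -75:101 -73:113 -71:124 -69:83 -67:81 -65:84 -63:87 -61:95 -59:105 -57:102 -55:93 -53:87 -51:85 -49:170 -47:247 -45:247 -43:247 -41:246 -39:180 -37:132 -35:132 -33:127 -31:91 -29:86 -27:89 -25:92 -23:97 -21:106 -19:111 -17:102 -15:94 -13:91 -11:89 -9:87 -7:87 -5:124 -3:233 -1:247 1:247 3:247 5:247 7:190 9:87 11:83 13:90 15:92 17:99 19:107 21:109 23:94 25:89 27:87 29:85 31:84 33:105 35:143 37:147 39:180 41:246 43:247 45:247 47:247 49:239 51:103 53:84 55:88 57:98 59:103 61:97 63:87 65:81 67:78 69:76 71:93 73:205 75:162
ends -0.044 -70:104 -66:105 -62:104 -58:103 -54:77 -50
[... 211 characters left out ...]
:105 70:180
ends 0 -70:106 -66:106 -62:105 -58:105 -54:106 -50:182 -46:188 -42:189 -38:191 -34:190 -30:190 -26:191 -22:192 -18:193 -14:194 -10:198 -6:199 -2:200 2:245 6:247 10:247 14:247 18:247 22:247 26:247 30:247 34:247 38:247 42:247 46:247 50:247 54:247 58:202 62:107 66:108 70:163
ends 0.044 -70:104 -66:103 -62:105 -58:103 -54:150 -50:189 -46:190 -42:190 -38:192 -34:193 -30:193 -26:194 -22:195 -18:196 -14:197 -10:197 -6:198 -2:199 2:200 6:200 10:202 14:203 18:247 22:247 26:247 30:247 34:247 38:247 42:247 46:247 50:247 54:247 58:106 62:107 66:107 70:155
[ 0.5199524  -0.2076178   0.30256792]
bar [[0.464, 0.091], [0.503, 0.089], [0.494, -0.081], [0.456, -0.078]] [0.4792 0.0054] 0.0384 0.1703
```

All three plates stand upright and down, centred at -44, +2.5 and +44.5 mm. The bar has been knocked to about (0.479, 0.005). I'll hover there for a close measurement.

Emit:
arm_command(
  deltas=[0, 0, -0.04, -0.03, 0.05, 0, 40, 0, 0, -0.08, -0.06, 0.1, 0, 40, 0, 0, -0.12, -0.09, 0.15, -0.02, 40, 0, 0, -0.16, -0.11, 0.19, -0.05, 40, 0, 0, -0.16, -0.11, 0.213, -0.08, 40, 0, 0, -0.16, -0.11, 0.213, -0.1, 40, 0, 0, -0.16, -0.11, 0.213, -0.1, 40, 0, 0, -0.16, -0.11, 0.213, -0.1, 40],
)

```text
clock: 46.4
position: [0.4092, 0.0067, 0.2004]
ee_rot: [3.139, -0.096, -0.003]
force: [0.1, -0.4, 0.7]
width: 0.437
gripper_force: 0.0
```

Run:
```python
from h import *
print(sensors.observe()["position"])
c=cal("wrist");im=optics.get_image("wrist");np.savez("w11.npz",*c)
u=proj("wrist",[.479,.005,.02],c);print(u)
x0,y0=int(u[0])-150,max(int(u[1])-110,0);print(x0,y0)
cv2.imwrite("pics/w11.png",im);cv2.imwrite("pics/w11c.png",cv2.resize(im[y0:y0+200,x0:x0+300],None,fx=2.5,fy=2.5,interpolation=cv2.INTER_CUBIC))
```

```text
[0.40920874 0.00671557 0.20043856]
[313.43050928 142.32503962]
163 32
```

View pics/w11c.png

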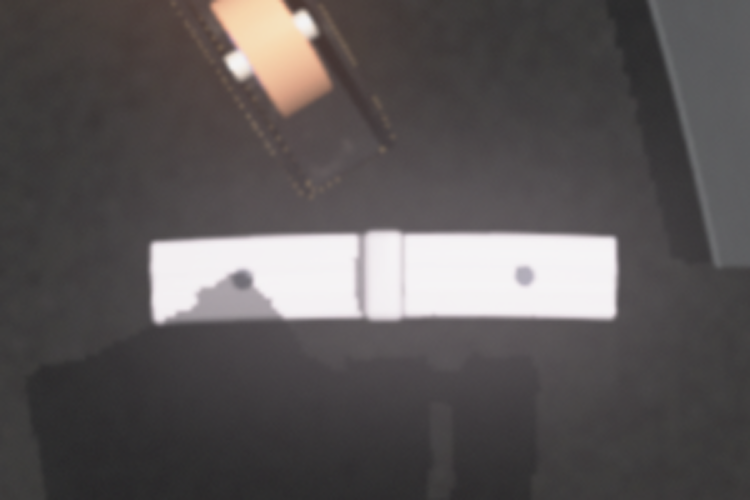

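The bar lies at crop corners (151,242), (616,237), (615,319), (153,322), and the tab top at (364–404, 231–319).

Run:
```python
from h import *
z=np.load("w11.npz");c=tuple(z[k] for k in z.files)
f=lambda p:(p[0]/2.5+163-.3,p[1]/2.5+32-.3)
TL,BL,TR,BR=[onz("wrist",f(p),.008,c) for p in((151,242),(153,322),(616,237),(615,319))]
d=(TL+BL-TR-BR)/2;y=np.arctan2(-d[0],d[1]);print("ctr",(TL+BL+TR+BR)/4,"len",np.linalg.norm(d),"wid",np.linalg.norm(TL-BL),"yaw",y)
t=[onz("wrist",f(p),.034,c) for p in((364,231),(404,231),(364,319),(404,319))];print("tab",sum(t)/4,np.linalg.norm(t[0]-t[1]),np.linalg.norm(t[0]-t[2]))
m=((TL+BL+TR+BR)/4+sum(t)/4)/2
delta((*m[:2],.030),RD(y))
```

```text
ctr [0.47937732 0.00255366 0.008     ] len 0.16725282880446105 wid 0.02920632940189094 yaw -0.05273933084597961
tab [0.47942927 0.00256198 0.034     ] 0.012977233429725645 0.029008977565217645
turn [0.001  0.0002 0.0064] shift [ 0.0693 -0.0037 -0.1712] pos [0.4101 0.0063 0.2012] deg 0.5800404245294486
```

Emit:
arm_command(
  deltas=[0.001, 0, 0.006, 0.035, -0.003, -0.03, 40, 0.001, 0, 0.006, 0.069, -0.004, -0.07, 40, 0.001, 0, 0.006, 0.069, -0.004, -0.11, 40, 0.001, 0, 0.006, 0.069, -0.004, -0.14, 40, 0.001, 0, 0.006, 0.069, -0.004, -0.16, 40, 0.001, 0, 0.006, 0.069, -0.004, -0.17, 40, 0.001, 0, 0.006, 0.069, -0.004, -0.17, 40, 0.001, 0, 0.006, 0.069, -0.004, -0.17, 8, 0.001, 0, 0.006, 0.069, -0.004, -0.17, 8, 0.001, 0, 0.006, 0.069, -0.004, -0.17, 8, 0.001, 0, 0.006, 0.069, -0.004, -0.17, 8, 0.001, 0, 0.006, 0.069, -0.004, -0.17, 8],
  force=35,
)

```text
clock: 47.65
position: [0.4792, 0.0023, 0.0316]
ee_rot: [3.14, -0.084, 0.003]
force: [-0.7, -0.9, 7.2]
width: 0.147
gripper_force: 35.0
```

Run:
```python
from h import *
z=np.load("w10.npz");c=tuple(z[k] for k in z.files);im=cv2.imread("pics/w10.png")
# ledge positions in w10: bright stops
g=cv2.cvtColor(im,cv2.COLOR_BGR2GRAY)
for Y in(.082,-.082,.080,-.080):
    print(Y,' '.join(f"{int(round(X*1e3))}:{g[int(round(v)),int(round(u))]}" for X in np.arange(-.04,.041,.002) for u,v in [proj("wrist",CC+CX*X+CY*Y+Z_*.095,c)]))
delta((.45,-.0,.25),RD(YC)); s=sensors.observe();print(s["width"],((Ro.from_rotvec(s["ee_rot"]).as_matrix())[:,0]))
```

```text
0.082 -40:92 -38:93 -36:93 -34:94 -32:93 -30:94 -28:94 -26:112 -24:148 -22:153 -20:135 -18:146 -16:152 -14:152 -12:153 -10:153 -8:153 -6:153 -4:153 -2:153 0:155 2:155 4:155 6:155 8:155 10:156 12:155 14:156 16:147 18:139 20:154 22:143 24:104 26:97 28:104 30:106 32:106 34:106 36:106 38:107 40:106
-0.082 -40:95 -38:94 -36:94 -34:94 -32:94 -30:95 -28:99 -26:163 -24:233 -22:230 -20:171 -18:158 -16:181 -14:189 -12:203 -10:168 -8:175 -6:180 -4:204 -2:208 0:171 2:175 4:201 6:208 8:179 10:160 12:163 14:165 16:189 18:224 20:238 22:206 24:110 26:97 28:98 30:97 32:97 34:97 36:98 38:98 40:98
0.08 -40:93 -38:93 -36:93 -34:94 -32:93 -30:94 -28:94 -26:111 -24:146 -22:153 -20:136 -18:145 -16:152 -14:153 -12:153 -10:153 -8:153 -6:153 -4:154 -2:155 0:155 2:154 4:155 6:156 8:156 10:156 12:156 14:156 16:151 18:140 20:153 22:144 24:98 26:97 28:104 30:107 32:106 34:107 36:107 38:106 40:108
-0.08 -40:94 -38:94 -36:95 -34:95 -32:95 -30:95 -28:98 -26:163 -24:234 -22:230 -20:187 -18:220 -16:236 -14:238 -12:239 -10:226 -8:234 -6:237 -4:240 -2:239 0:234 2:237 4:241 6:242 8:230 10:203 12:225 14:229 16:230 18:223 20:238 22:209 24:100 26:97 28:98 30:98 32:98 34:98 36:98 38:98 40:98
turn [0.0004 0.0014 0.1551] shift [-0.0292 -0.0023  0.2184] pos [0.4792 0.0023 0.0316] deg 13.95741086278957
0.14713548248385952 [ 0.99856205 -0.05356602  0.00212486]
```

Emit:
arm_command(
  deltas=[0, 0, 0, 0, 0, 0.03, 8, 0, 0, 0, 0, 0, 0.07, 8, 0, 0, 0, 0, 0, 0.12, 8, 0, 0, 0, 0, 0, 0.17, 8, 0, 0, 0.05, 0, -0.02, 0.2, 8, 0, 0, 0.1, 0.02, -0.05, 0.2, 8, 0, 0, 0.155, 0.04, -0.09, 0.2, 8, 0, 0, 0.155, 0.06, -0.13, 0.2, 8, 0, 0, 0.155, 0.08, -0.17, 0.2, 8, 0, 0, 0.155, 0.087, -0.2, 0.2, 8, 0, 0, 0.155, 0.087, -0.202, 0.17, 8, 0, 0, 0.155, 0.087, -0.202, 0.14, 8, 0, 0, 0.155, 0.087, -0.202, 0.14, 8, 0, 0, 0.155, 0.087, -0.202, 0.14, 8],
)

```text
clock: 49.05
position: [0.5654, -0.1992, 0.1712]
ee_rot: [-3.127, -0.299, 0.0]
force: [-0.5, 1.2, -0.8]
width: 0.151
gripper_force: 35.0
```

Run:
```python
from h import *
delta((*(CC-CX*.0012+CY*.0003)[:2],.1185),RD(YC+.001));print(sensors.observe()["width"])
```

```text
turn [-0.0002 -0.0001  0.0003] shift [ 0.0011 -0.0012 -0.0527] pos [ 0.5654 -0.1992  0.1712] deg 0.03444190620545456
0.15055742576075054
```

Emit:
arm_command(
  deltas=[0, 0, 0, 0.001, -0.001, -0.02, 8, 0, 0, 0, 0.001, -0.001, -0.035, 8, 0, 0, 0, 0.001, -0.001, -0.042, 8, 0, 0, 0, 0.001, -0.001, -0.047, 8, 0, 0, 0, 0.001, -0.001, -0.05, 8, 0, 0, 0, 0.001, -0.001, -0.052, 8, 0, 0, 0, 0.001, -0.001, -0.052, 8],
)

```text
clock: 49.75
position: [0.5668, -0.2005, 0.119]
ee_rot: [3.127, 0.298, 0.002]
force: [0.1, -0.9, -1.3]
width: 0.151
gripper_force: 35.0
```

Reached 0.119 with no obstruction. Release the bar, rise, then measure it.

Emit:
arm_command(
  deltas=[0, 0, 0, 0, 0, -0.001, 14, 0, 0, 0, 0, 0, -0.001, 17, 0, 0, 0, 0, 0, -0.001, 22, 0, 0, 0, 0, 0, -0.001, 26, 0, 0, 0, 0, 0, -0.001, 30, 0, 0, 0, 0, 0, 0.02, 30, 0, 0, 0, 0, 0, 0.06, 30, 0, 0, 0, 0, 0, 0.11, 30, 0, 0, 0, -0.04, -0.01, 0.18, 30, 0, 0, 0, -0.04, -0.01, 0.18, 30, 0, 0, 0, -0.04, -0.01, 0.18, 30, 0, 0, 0, -0.04, -0.01, 0.18, 30],
)

```text
clock: 50.95
position: [0.5266, -0.2109, 0.2993]
ee_rot: [3.126, 0.296, 0.003]
force: [-0.5, -0.1, -0.5]
width: 0.327
gripper_force: 0.0
```

Run:
```python
from h import *
print(sensors.observe()["position"])
c=cal("wrist");im=optics.get_image("wrist");np.savez("w12.npz",*c);cv2.imwrite("pics/w12.png",im)
u=proj("wrist",CC+Z_*.1,c);x0,y0=int(u[0])-140,max(0,int(u[1])-110)
cv2.imwrite("pics/w12c.png",cv2.resize(im[y0:y0+215,x0:x0+280],None,fx=2.8,fy=2.8))
for a,b in((15,84),(15,-84),(-15,84),(-15,-84)): print(((proj("wrist",CC+CX*(a-1.2)/1e3+CY*b/1e3+Z_*.095,c)-[x0,y0])*2.8).round(0))
# front edge of open lid from top view needed later
```

```text
[ 0.52663805 -0.21087504  0.29927021]
[143. 270.]
[644. 269.]
[146. 359.]
[642. 358.]
```

View pics/w12c.png

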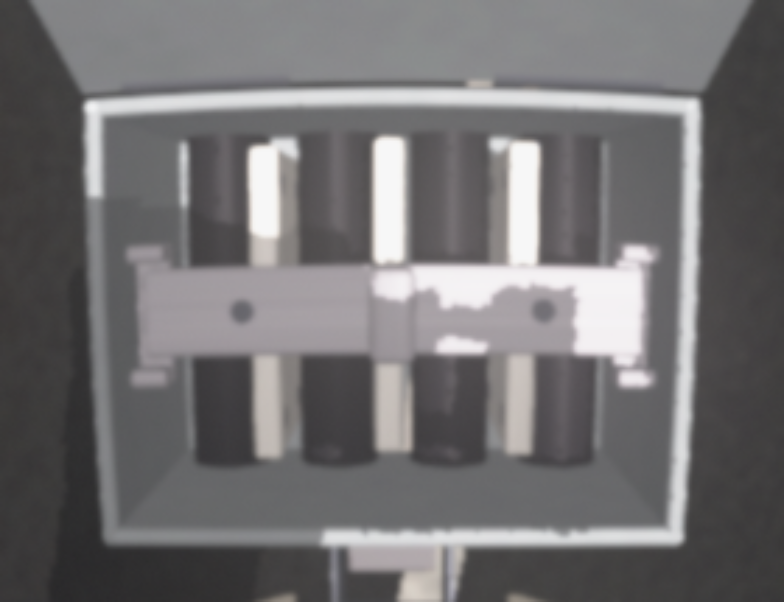

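The bar sits on both ledges between the stops (crop y 266–357, x 138–643), with the plates beneath it. To close the lid, I'll pinch the paddle again at its open position and swing the lid back.

Run:
```python
from h import *
H=CC+.071*CX+.129*Z_;print(H)
d=lambda t:np.array([-np.cos(t),np.sin(t)]);n=lambda t:np.array([np.sin(t),np.cos(t)])
g=lambda a,p,L=.056:.148*d(a)+.010*n(a)+L*d(a+p)+.002*n(a+p)
W=lambda a,p:H+CX*g(a,p)[0]+Z_*g(a,p)[1]
P0=W(2.0,0);delta(P0,RD(YC))
for a in(2,1.9,1.75,1.6,1.45,1.3,1.15,1.0,.85,.7,.55,.42,.3,.2): print(a,(W(a,.1 if a<2 else 0)-P0).round(3))
s=sensors.observe();print(s["joints"].round(2))
# lid angle check from the side view: where the paddle tip should be
for a in(1.9,2.0,2.1): print(a,proj("side",W(a,0)+CX*.014*d(a)[0]+Z_*.014*d(a)[1]).round(1),proj("top",W(a,0)+CX*.014*d(a)[0]+Z_*.014*d(a)[1]).round(1))
```

```text
[ 0.6375223  -0.18699102  0.129     ]
turn [0.0001 0.0002 0.0002] shift [0.2051 0.0417 0.0113] pos [ 0.5265 -0.2106  0.2982] deg 0.02679632753447784
2 [0. 0. 0.]
1.9 [-0.013 -0.003  0.006]
1.75 [-0.041 -0.008  0.017]
1.6 [-0.071 -0.014  0.022]
1.45 [-0.101 -0.019  0.024]
1.3 [-0.131 -0.025  0.02 ]
1.15 [-0.16  -0.031  0.012]
1.0 [-0.188 -0.036  0.   ]
0.85 [-0.213 -0.041 -0.016]
0.7 [-0.236 -0.045 -0.036]
0.55 [-0.255 -0.049 -0.059]
0.42 [-0.27  -0.052 -0.081]
0.3 [-0.28  -0.054 -0.104]
0.2 [-0.287 -0.055 -0.123]
[ 0.82  0.4  -0.75  1.59  0.28  1.26 -1.35]
1.9 [291.1 107.8] [447.9 114. ]
2.0 [284.5 110.9] [445.6 107.8]
2.1 [278.4 114.8] [443.4 102.2]
```

Emit:
arm_command(
  deltas=[0, 0, 0, 0, 0, 0.05, 70, 0, 0, 0, 0, 0, 0.1, 70, 0, 0, 0, 0.03, 0.01, 0.13, 70, 0, 0, 0, 0.07, 0.015, 0.13, 70, 0, 0, 0, 0.11, 0.02, 0.13, 70, 0, 0, 0, 0.15, 0.03, 0.13, 70, 0, 0, 0, 0.19, 0.04, 0.13, 70, 0, 0, 0, 0.205, 0.043, 0.13, 70, 0, 0, 0, 0.205, 0.043, 0.13, 70, 0, 0, 0, 0.205, 0.043, 0.13, 70],
)

```text
clock: 52.0
position: [0.7319, -0.1669, 0.4268]
ee_rot: [-3.127, -0.299, 0.003]
force: [0.0, 0.0, -0.2]
width: 0.767
gripper_force: 0.0
```

Run:
```python
from h import *
delta((.732,-.169,.311),RD(YC));print(sensors.observe()["joints"].round(2))
# wrist: look for the paddle-tip rectangle ahead of the TCP
c=cal("wrist");im=optics.get_image("wrist");np.savez("w13.npz",*c);cv2.imwrite("pics/w13.png",im)
H=CC+.071*CX+.129*Z_
g=cv2.cvtColor(im,cv2.COLOR_BGR2GRAY)
for X in range(40,150,6): print(X,[int(g[int(v),int(u)]) for Y in(-30,-24,-15,-8,0,8,15,24,30) for u,v in [proj("wrist",H+CX*X/1e3+CY*Y/1e3+Z_*.190,c)] if 0<=v<480 and 0<=u<640])
```

```text
turn [-0.0002 -0.0012 -0.0006] shift [ 1.000e-04 -2.100e-03 -1.158e-01] pos [ 0.7319 -0.1669  0.4268] deg 0.12000366801922825
[ 0.41  0.69 -0.68  0.78  0.42  1.77 -1.44]
40 [86, 86, 86, 87, 87, 87, 87, 85, 85]
46 [233, 233, 233, 122, 110, 110, 232, 232, 231]
52 [72, 111, 73, 103, 106, 105, 66, 177, 67]
58 [62, 215, 74, 145, 140, 147, 62, 246, 60]
64 [78, 226, 77, 141, 144, 145, 69, 246, 73]
70 [201, 213, 204, 144, 143, 144, 203, 224, 126]
76 [183, 186, 188, 142, 140, 143, 184, 117, 114]
82 [104, 105, 101, 137, 140, 142, 106, 103, 103]
88 [101, 102, 116, 176, 121, 118, 117, 91, 103]
94 [68, 197, 217, 242, 156, 156, 157, 86, 86]
100 [94, 184, 138, 206, 140, 141, 137, 70, 69]
106 [145, 198, 198, 67, 89, 70, 71, 71, 71]
112 [190, 187, 175, 68, 87, 72, 73, 73, 73]
118 [178, 211, 98, 77, 89, 91, 95, 91, 77]
124 [200, 194, 69, 82, 86, 227, 229, 229, 228]
130 [187, 186, 77, 90, 80, 229, 230, 230, 229]
136 [193, 193, 78, 91, 78, 230, 230, 230, 230]
142 [203, 187, 79, 93, 83, 230, 230, 230, 230]
148 [198, 198, 79, 93, 89, 229, 231, 230, 230]
```

Emit:
arm_command(
  deltas=[0, 0, 0, 0, -0.002, -0.03, 70, 0, 0, 0, 0, -0.002, -0.06, 70, 0, 0, 0, 0, -0.002, -0.085, 70, 0, 0, 0, 0, -0.002, -0.1, 70, 0, 0, 0, 0, -0.002, -0.114, 70, 0, 0, 0, 0, -0.002, -0.114, 70, 0, 0, 0, 0, -0.002, -0.114, 30, 0, 0, 0, 0, -0.002, -0.114, 30, 0, 0, 0, 0, -0.002, -0.114, 30, 0, 0, 0, 0, -0.002, -0.114, 30, 0, 0, 0, 0, -0.002, -0.114, 30, 0, 0, 0, 0, -0.002, -0.114, 30],
  force=25,
)

```text
clock: 53.25
position: [0.7319, -0.1691, 0.3153]
ee_rot: [3.127, 0.298, 0.002]
force: [0.6, 0.6, 1.8]
width: 0.391
gripper_force: 25.0
```

Paddle gripped (36 mm). Swinging the lid shut along the arc.

Emit:
arm_command(
  deltas=[0, 0, 0, -0.006, -0.001, 0.003, 30, 0, 0, 0, -0.013, -0.003, 0.006, 30, 0, 0, 0, -0.027, -0.005, 0.012, 30, 0, 0, 0, -0.041, -0.008, 0.017, 30, 0, 0, 0, -0.056, -0.011, 0.02, 30, 0, 0, 0, -0.071, -0.014, 0.022, 30, 0, 0, 0, -0.086, -0.017, 0.023, 30, 0, 0, 0, -0.101, -0.019, 0.024, 30, 0, 0, 0, -0.116, -0.022, 0.022, 30, 0, 0, 0, -0.131, -0.025, 0.02, 30, 0, 0, 0, -0.146, -0.028, 0.016, 30, 0, 0, 0, -0.16, -0.031, 0.012, 30, 0, 0, 0, -0.174, -0.033, 0.006, 30, 0, 0, 0, -0.188, -0.036, 0, 30, 0, 0, 0, -0.188, -0.036, 0, 30],
)

```text
clock: 54.75
position: [0.5413, -0.2056, 0.314]
ee_rot: [-3.127, -0.297, 0.003]
force: [-0.7, 2.8, -4.7]
width: 0.393
gripper_force: 25.0
```

Run:
```python
from h import *
delta((.732-.280,-.169-.054,.315-.104),RD(YC))
```

```text
turn [-0.     -0.0013  0.0006] shift [-0.0893 -0.0174 -0.103 ] pos [ 0.5413 -0.2056  0.314 ] deg 0.12845094621926703
```

Emit:
arm_command(
  deltas=[0, 0, 0, -0.013, -0.003, -0.008, 30, 0, 0, 0, -0.025, -0.005, -0.016, 30, 0, 0, 0, -0.037, -0.007, -0.026, 30, 0, 0, 0, -0.048, -0.009, -0.036, 30, 0, 0, 0, -0.058, -0.011, -0.047, 30, 0, 0, 0, -0.067, -0.013, -0.059, 30, 0, 0, 0, -0.075, -0.0145, -0.07, 30, 0, 0, 0, -0.082, -0.016, -0.081, 30, 0, 0, 0, -0.087, -0.017, -0.092, 30, 0, 0, 0, -0.092, -0.018, -0.104, 30, 0, 0, 0, -0.096, -0.0185, -0.113, 30, 0, 0, 0, -0.099, -0.019, -0.123, 30, 0, 0, 0, -0.099, -0.019, -0.123, 30],
)

```text
clock: 56.05
position: [0.444, -0.2244, 0.1906]
ee_rot: [-3.127, -0.298, 0.0]
force: [-0.0, 4.5, -3.3]
width: 0.388
gripper_force: 25.0
```

Emit:
arm_command(
  deltas=[0, 0, 0, 0, 0, 0, 60, 0, 0, 0, 0, 0, 0, 60, 0, 0, 0, 0, 0, 0, 60, 0, 0, 0, 0, 0, 0, 60, 0, 0, 0, 0, 0, 0.04, 60, 0, 0, 0, 0, 0, 0.08, 60, 0, 0, 0, 0, 0, 0.1, 0, 0, 0, 0, 0, 0, 0.1, 0, 0, 0, 0, 0, 0, 0.1, 0, 0, 0, 0, 0, 0, 0.1, 0],
)

```text
clock: 57.05
position: [0.444, -0.2246, 0.2908]
ee_rot: [-3.127, -0.298, 0.001]
force: [-0.5, 0.0, -0.4]
width: 0.353
gripper_force: 0.0
```

Run:
```python
from h import *
H=CC+.071*CX+.129*Z_
P=H-CX*.120+CY*.045;delta((*P[:2],.185),RD(YC));print(sensors.observe()["width"])
```

```text
turn [-0.0002 -0.0005  0.0001] shift [ 0.0672  0.0591 -0.1058] pos [ 0.444  -0.2246  0.2908] deg 0.04729143419774444
0.3525007413161518
```

Emit:
arm_command(
  deltas=[0, 0, 0, 0.034, 0.03, 0, 0, 0, 0, 0, 0.067, 0.059, 0, 0, 0, 0, 0, 0.067, 0.059, -0.04, 0, 0, 0, 0, 0.067, 0.059, -0.08, 0, 0, 0, 0, 0.067, 0.059, -0.1, 0, 0, 0, 0, 0.067, 0.059, -0.108, 0, 0, 0, 0, 0.067, 0.059, -0.115, 0, 0, 0, 0, 0.067, 0.059, -0.121, 0, 0, 0, 0, 0.067, 0.059, -0.127, 0, 0, 0, 0, 0.067, 0.059, -0.132, 0],
)

```text
clock: 58.05
position: [0.512, -0.1658, 0.1606]
ee_rot: [3.126, 0.297, 0.003]
force: [-5.3, 0.6, 14.4]
width: 0.004
gripper_force: 6.4
```

Emit:
arm_command(
  deltas=[0, 0, 0, 0, 0, -0.003, 0, 0, 0, 0, 0, 0, -0.006, 0],
)

```text
clock: 58.25
position: [0.5118, -0.1658, 0.1541]
ee_rot: [3.127, 0.297, 0.002]
force: [-0.1, -1.1, -0.3]
width: 0.007
gripper_force: 0.0
```

Emit:
arm_command(
  deltas=[0, 0, 0, 0, 0, -0.002, 0, 0, 0, 0, 0, 0, -0.003, 0, 0, 0, 0, 0, 0, -0.003, 0],
)

```text
clock: 58.55
position: [0.5118, -0.1657, 0.1513]
ee_rot: [3.127, 0.298, 0.002]
force: [-3.7, -0.8, 4.9]
width: 0.003
gripper_force: 2.9
```

Emit:
arm_command(
  deltas=[0, 0, 0, 0, 0, -0.0015, 0, 0, 0, 0, 0, 0, -0.0015, 0],
)

```text
clock: 58.75
position: [0.5119, -0.1657, 0.1511]
ee_rot: [3.126, 0.297, 0.002]
force: [-7.9, -0.4, 20.5]
width: 0.003
gripper_force: 10.6
```

The lid hit its stop with 20 N after a snap. Withdraw, then compare with the original shut view from the first hover pose.

Emit:
arm_command(
  deltas=[0, 0, 0, 0, 0, 0.03, 0, 0, 0, 0, 0, 0, 0.08, 0, 0, 0, 0, -0.04, -0.03, 0.13, 0, 0, 0, 0, -0.08, -0.06, 0.174, 91, 0, 0, 0, -0.092, -0.064, 0.174, 91, 0, 0, 0, -0.092, -0.064, 0.174, 91, 0, 0, 0, -0.092, -0.064, 0.174, 91, 0, 0, 0, -0.092, -0.064, 0.174, 91, 0, 0, 0, -0.092, -0.064, 0.174, 91],
)

```text
clock: 59.65
position: [0.4202, -0.2285, 0.3227]
ee_rot: [-3.126, -0.301, -0.001]
force: [1.0, -0.0, -0.5]
width: 0.477
gripper_force: 0.0
```

Run:
```python
from h import *
z=np.load("w1.npz");c1=tuple(z[k] for k in z.files);i1=cv2.imread("pics/w1.png",0)
c=cal("wrist");im=optics.get_image("wrist");g=cv2.cvtColor(im,cv2.COLOR_BGR2GRAY);cv2.imwrite("pics/w14.png",im)
print(sensors.observe()["position"])
def edge(g,c,z,Y,Xs):
    v=[int(g[int(round(b)),int(round(a))]) for X in Xs for a,b in [proj("wrist",CC+CX*X+CY*Y+Z_*z,c)]]
    return v
Xs=np.arange(-.16,-.05,.004)
for Y in(-.06,.05): print(Y,"before",edge(i1,c1,.132,Y,Xs),"now",edge(g,c,.132,Y,Xs),sep="\n")
print("paddle",edge(i1,c1,.144,-.005,Xs),edge(g,c,.144,-.005,Xs),sep="\n")
# side view: lid region difference from the start
s=optics.get_image("side");s0=cv2.imread("pics/side0.png");cv2.imwrite("pics/side14.png",s)
d=cv2.absdiff(s,s0).max(2)[165:245,305:400];print("side diff",d.mean(),(d>40).sum())
ys,xs=np.nonzero(d>40);print(xs.min()+305 if len(xs) else 0,xs.max()+305 if len(xs) else 0,ys.min()+165 if len(xs) else 0,ys.max()+165 if len(xs) else 0)
```

```text
[ 0.42020433 -0.22848731  0.32266328]
-0.06
before
[230, 230, 230, 230, 230, 229, 229, 199, 75, 82, 82, 80, 80, 79, 79, 79, 78, 79, 80, 82, 84, 89, 228, 229, 229, 230, 229, 228]
now
[231, 231, 230, 231, 230, 230, 230, 206, 75, 77, 80, 80, 79, 79, 79, 79, 80, 80, 82, 83, 84, 104, 227, 230, 230, 230, 230, 230]
0.05
before
[54, 53, 52, 52, 51, 51, 54, 52, 53, 53, 55, 56, 59, 59, 62, 63, 66, 67, 71, 73, 75, 83, 224, 226, 226, 225, 225, 225]
now
[49, 50, 50, 48, 48, 49, 50, 49, 51, 52, 54, 56, 56, 59, 61, 63, 65, 67, 70, 72, 74, 81, 224, 228, 227, 226, 226, 227]
paddle
[107, 160, 179, 178, 216, 223, 234, 235, 235, 196, 151, 152, 152, 231, 238, 238, 238, 239, 239, 239, 240, 217, 141, 225, 229, 230, 230, 230]
[83, 152, 179, 179, 140, 157, 148, 149, 149, 150, 150, 150, 152, 153, 156, 238, 239, 239, 239, 240, 240, 225, 143, 227, 230, 231, 231, 230]
side diff 5.442236842105263 83
361 397 178 194
```

```bash
python3 -c "
from cell import arm;print(arm.sign_off())"
```

```text
the job is handed in; nothing more can be done
None
```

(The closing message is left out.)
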